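# Set up the next pot for the potato salad in the village hall

### The arm

A 6-joint arm with a two-finger parallel gripper is mounted at the origin on the work surface. World frame = base frame: x ahead of the robot, y to its left, z up, the work surface at z = 0. Lengths are in m, angles in rad, forces in N, time in s.
With the tool pointing down it reaches from about 0.225 to 0.875 m from the base axis. Payload 3.4 kg.
Tool frame: the origin (TCP) lies on the centre line of the jaws, within the pads' length; the fingertips stand 17 mm ahead of it and the grasp point (between the pads) lies 2 mm behind it (nose_length is the distance from the TCP to the fingertips, in m); z points along the fingers, y is the line along which they close (so a half turn about z gives the same grasp; the last joint's range is limited). The gripper opens to 85 mm and grips with 20 to 120 N. Pads are 22 mm wide; open, the fingers measure 114 mm over their backs; the gripper's body (76 mm by 85 mm) begins 54 mm behind the grasp point. The pads swing forward as they close: fully open they stand 13 mm farther back than shut.
Start: joints at [-1.329, 0.276, 1.505, -0, 1.361, -0.121], TCP at [0.204, -0.538, 0.248] pointing down, gripper open.
Joint ranges: [-2.89, 2.89], [-0.75, 2.08], [0.22, 2.7], [-1.18, 4.32], [0.11, 2.71], [-2.7, 2.7]. Speed limits (rad/s): [2.57, 2.57, 3.14, 3.14, 3.14, 3.14].

### API

Orientations are given as a unit quaternion [w, x, y, z].
In Python, from rig import get_state, get_image, sign_off, find_in, place_of, nose_length gives the robot as it stands.
- The arm moves only by the tool apply_moves, never from a script. Its argument "deltas" is one flat list of numbers, 5 for each row, row after row: the finger opening in mm, from 0 to 85.4, then the shift along the tool's x, y, z in mm, then the turn about the tool's z in degrees. A call has 1 to 12 rows; each row is the pose to reach, as a shift and turn from the pose commanded when the call began, along the tool's axes at that moment; what a row does not reach only later rows make up. A row lasts 1/12 s, in which the tool goes at most 41.7 mm and 7.16 degrees, less where a joint would pass 70% of its speed; a pose out of reach is approached as far as the arm can. A call with a gripper value outside its range is refused whole. The fingers move at their own pace and stop on an object; "squeeze" is the grip in N (left out, the last holds). Time passes only in rows, so rows that repeat a pose let the fingers close. It gives the time, the measured TCP pose, the force, the opening and the grip force at its end, in the units of the state.
- get_state(): the state, without advancing time (a new reading comes with each control period).
- get_image(name): name is "scene" or "top" or "wrist"; returns a dict with "frame" (480x640x3 uint8, red, green, blue), "K" (3x3 intrinsics, pixels), "position" and "orientation" of the camera in the world. Camera axes: x right, y down, z forward; pixel columns grow to the right and rows downward; lengths in m; the calibration is good to about 2 mm. A picture is of the moment at which its call begins. There is no depth.
- sign_off(): hands the job in; it is judged then, once.
Trained networks look in a picture, given as the dict that the camera call returned (one of the last four; its "shot" number tells which), for a name from the list of things; names that differ only in an ending like _2 or _b are one class to them, and where a whole thing is asked for, a point or a joint stands for the part that bears it (a point fixed in the world has none). Each returns a list of dicts, best first, with "score" (0 to 1); they miss things now and then, are a little off and sometimes report something else, mostly with a low value. They report only what shows in the picture. A call takes as long as a camera call. They do not tell look-alikes from the thing itself.
- find_in(query, picture): "point" ([column, row] in pixels, amid what is visible of it).
- place_of(query, picture): "point" ([column, row] in pixels: a listed point, or the origin of a listed thing).
The state is a dict: "clock": time; "qpos": joint angles; "qd": joint speeds; "effort": joint torques, N m; "position": TCP position; "ee_rot": TCP orientation; "contact_force": force on the tool from outside, world axes, zero at the start; "moment": the same for the moment, N m; "width": finger opening in m; "gripper_force": force on a finger pad.
Only numpy, scipy, OpenCV 4.12 (cv2) and the standard library are available. Lean on these libraries where they do the work, as an engineer would, in place of code of your own. Each camera call takes 0.05 s, during which the arm holds its last target. There are 200 camera calls.

### The job

Get the potato salad under way, in any order: put every peeled potato lying on or about the chopping board into the pot, and cancel the kitchen timer left over from the last pot by turning its knob anticlockwise right back to its zero stop. Also open the gherkin jar in the jar grip: its cap is stuck, so break it loose with a short hard anticlockwise twist, spin it on until it stops, lift it off and lay it flat in the middle of the saucer, either way up. Leave the mug, the pepper mill and the peeler alone.

Things in the scene. Friction and masses are not known exactly. Their poses are not given: they have to be found in the camera images.
- potato1: peeled potato, pale cream, 84 x 57 x 48 mm, 130 g, irregular and faceted. Origin at its middle; x along its length, z through its flattest side. At the start the potatoes lie flat on the chopping board. Three to five potatoes are there; an absent one reads None
- potato2: peeled potato, 78 x 55 x 47 mm, as potato1
- potato3: peeled potato, 88 x 58 x 49 mm, as potato1
- potato4: peeled potato, 80 x 56 x 48 mm, as potato1
- potato5: peeled potato, 82 x 57 x 48 mm, as potato1
- board: light wooden chopping board, 310 (x) x 230 (y) x 16 mm thick, fixed. Origin at the centre of its underside, on the table
- pot: open steel cooking pot on a cork mat, fixed, heavy. Origin at the centre of its underside, on the table; inner radius 105 mm, inner floor 10 mm and rim 124 mm above the table; two loop handles at its +x and -x sides reach out to 145 mm from the axis, 99 mm up
- saucer: white saucer, 140 mm across, 350 g, loose. Origin at the centre of its underside; its flat floor (100 mm across) lies 7.5 mm up, its rim 16 mm up
- jar: glass gherkin jar clamped in a white jar grip (base 130 (x) x 110 (y) mm, cheeks up to 64 mm, clamp screw out to 78 mm at -y), fixed. Origin at the centre of the base's underside, on the jar's axis. Jar 78 mm across up to 100 mm above the table; shoulder slopes in to the 50 mm neck at 114 mm; mouth 134.5 mm up
- cap: ribbed grey screw cap, 64 mm across, 18 mm tall, 60 g, loose. Origin at the centre of its lower rim, z up through its flat top. On the jar its lower rim is 122.6 mm and its top 140.6 mm above the table, with free room round it for fingers down to its lower rim. Lugs hold it down until it is unscrewed
- cap_turn (a joint): turn of the cap on the jar, rad: 0 stuck tight, growing anticlockwise from above, stop at 2.6, where it is free to lift straight up (held below 2.45). Breaking it loose takes about 1 N m over the first 0.3 rad (a light grip slips); then it spins easily (0.1 to 0.2 N m) and does not rise. Stays where left; keeps its last value once the cap is off
- timer (a joint): the timer's knob, rad: 0 at the zero stop, growing clockwise seen from above (6.0 = 60 minutes). It turns with light friction (0.05 N m), stays where it is left, and is at 2.0 to 4.6 at the start
- timer_grip (a point): on the axis of the timer's knob, 64.5 mm above the table, the height to grip. The knob is a black upright bar, 62 mm long, 15 mm thick, 28 mm tall (top 76.5 mm up), on a steel disc 68 mm across whose top is 48.5 mm up. The point turns with the knob: x along the bar; the -x end has a white pointer that meets the bold zero mark at zero
- mug: blue mug, bystander, 92 mm tall, origin under its centre
- pepper_mill: dark wooden pepper mill, bystander, 155 mm tall, origin under its centre
- peeler: vegetable peeler with black handle, bystander, 155 mm long, lying flat
- timer_body: round white body of the bench timer under the knob, 104 mm across, 42 mm tall, fixed by a sucker foot. Origin under its centre, on the knob's axis; the bold zero mark is at its -x side
Things that resemble listed ones, but are neither listed nor needed, are in the scene too. Several things have the shape of the saucer; the one meant has the colours described above. Leave any red look-alike of the potato1 alone.

How it is judged:
On the way, in this order (a step that is already met when the one before it is completed fails the run):
1. the stuck cap is broken loose (value of joint cap_turn above 0.5 rad), for 0.1 s.
2. the cap is unscrewed to its stop (value of joint cap_turn above 2.45 rad), for 0.1 s.
3. the cap is off the jar (horizontal distance between cap and jar above 0.07 m), for 0.1 s.
At the end, for the whole second after the job is handed in: every potato is inside the pot (middle within 100 mm of its axis and lower than 118 mm above the table), the timer is within 0.1 rad of its zero stop, and the cap lies still and flat (0.2 rad, either way up) on the saucer, within 45 mm of its centre (horizontal distance between each of potato1, potato2, potato3, potato4, potato5 and pot below 0.1 m and height (world z) of each of potato1, potato2, potato3, potato4, potato5 below 0.118 m and value of joint timer below 0.1 rad and horizontal distance between cap and saucer below 0.045 m and height (world z) of cap below 0.04 m and (angle between cap's own z axis and vertical below 0.2 rad or angle between cap's own z axis and vertical above 2.94 rad) and linear speed of cap below 0.02 m/s); the robot touches nothing.
It fails at once if the mug is shoved more than 40 mm or tipped (distance of mug from where it was at the start of the episode above 0.04 m or angle between mug's own z axis and vertical above 0.6 rad).
It fails at once if the pepper mill is shoved more than 40 mm or tipped (distance of pepper_mill from where it was at the start of the episode above 0.04 m or angle between pepper_mill's own z axis and vertical above 0.6 rad).
It fails at once if the peeler is shoved more than 40 mm (distance of peeler from where it was at the start of the episode above 0.04 m).
Of potato1, potato2, potato3, potato4, potato5 only 3 to 5 are there at a start; the rules pass over those that are not, and their reading is None.
At some moment in a run one of potato1, potato2, potato3, potato4, potato5 may be knocked a few centimetres aside while the robot is not near it.
Once in a run the grip may slacken for a moment while it holds something.
It also fails if it takes over 210 s, if anything falls off the work surface, if the arm or the gripper's body presses on something with over 40 N, if the wrist force passes 120 N, or if a joint passes its speed limit or range.

## Working session

There is one attempt and no reset: what is moved stays moved. The work goes in short steps, Python scripts to look and compute and a tool call to move; the robot and the scene stay as the last step left them, time stands still between calls to the robot, and variables do not carry over. Pictures are saved under pics/ and viewed, at most 14 in all, crops included, and the job is handed in when it is done.

Besides the shell and the picture viewer there is one more tool, called after "Call:" in YAML: its name, and indented under it one key for each argument. apply_moves: Moves the arm, as the interface text tells. Its arguments: {"type":"object","properties":{"deltas":{"type":"array"},"squeeze":{"type":"number"}},"required":["deltas"]}

```bash
ls; mkdir -p pics; cat > h.py <<'E'
import numpy as np, cv2
from scipy.spatial.transform import Rotation as R
from rig import *
def rot(q): return R.from_quat([q[1],q[2],q[3],q[0]])
def save(im,name,crop=None,scale=1):
    f=im["frame"][:,:,::-1]
    if crop: x0,y0,x1,y1=crop; f=f[y0:y1,x0:x1]
    cv2.imwrite("pics/"+name,cv2.resize(f,None,fx=scale,fy=scale,interpolation=cv2.INTER_CUBIC))
def ray(im,p,z):
    d=rot(im["orientation"]).apply(np.linalg.inv(im["K"])@[p[0],p[1],1]); o=np.array(im["position"])
    return o+d*(z-o[2])/d[2]
def proj(im,P):
    c=rot(im["orientation"]).inv().apply(np.array(P)-im["position"]); u=im["K"]@c; return u[:2]/u[2]
def delta(target,yaw=None):
    s=get_state(); r=rot(s["ee_rot"]); return r.inv().apply(np.array(target)-s["position"])*1000
E
python3 - <<'E'
from h import *
s=get_state(); print(s, nose_length if not callable(nose_length) else nose_length())
t=get_image("top"); c=get_image("scene"); save(t,"top0.png"); save(c,"scene0.png")
print(t["position"],c["position"])
Z=dict(potato1=.04,board=0.016,pot=0,saucer=0,jar=0,cap=.1226,timer_grip=.0645,mug=0,pepper_mill=0,peeler=.01,timer_body=0)
for n,z in Z.items():
  for im,l in((t,"top"),(c,"scene")):
    for f in (place_of,):
      print(n,l,[(np.round(d["point"]).astype(int).tolist(),round(d["score"],2),np.round(ray(im,d["point"],z),3)[:2].tolist()) for d in f(n,im)[:7]])
E
```

```text
pics
{'clock': 0.0, 'qpos': array([-1.32897579e+00,  2.76613161e-01,  1.50619154e+00,  2.70335148e-06,
        1.36070019e+00, -1.20987348e-01]), 'qd': array([-0.00154551,  0.00023574,  0.00098618, -0.00294531, -0.00093034,
       -0.00138915]), 'effort': array([ 1.22421985e-03, -4.16770399e+01, -2.45805198e+01, -3.23861950e-04,
        1.07572952e-02,  3.07354824e-06]), 'position': array([ 0.20394404, -0.5370559 ,  0.24740606]), 'ee_rot': array([-9.54455789e-04,  9.83590977e-01,  1.80410297e-01, -5.64111352e-05]), 'contact_force': array([ 0.13573581,  0.14936936, -0.02614047]), 'moment': array([-0.03354969, -0.03466333, -0.01915696]), 'gripper_force': 0.0, 'width': 0.08561898086220647} 0.017
[ 0.4766606  -0.01915376  1.24747064] [1.17803347 0.63164013 1.230815  ]
potato1 top [([295, 230], 0.95, [0.632, 0.05]), ([254, 306], 0.85, [0.429, 0.161]), ([180, 203], 0.85, [0.71, 0.365]), ([270, 265], 0.76, [0.538, 0.116]), ([292, 303], 0.76, [0.435, 0.057]), ([255, 232], 0.64, [0.629, 0.159])]
potato1 scene [([352, 282], 0.96, [0.629, 0.051]), ([394, 276], 0.87, [0.537, 0.106]), ([384, 311]
[... 885 characters left out ...]
ap scene [([355, 191], 0.91, [0.47, -0.112])]
timer_grip top [([462, 282], 0.61, [0.488, -0.392])]
timer_grip scene [([286, 151], 0.69, [0.477, -0.398]), ([271, 218], 0.44, [0.662, -0.225])]
mug top [([235, 192], 0.67, [0.747, 0.223])]
mug scene [([362, 367], 0.72, [0.747, 0.219])]
pepper_mill top [([346, 191], 0.8, [0.748, -0.092]), ([294, 304], 0.23, [0.43, 0.056])]
pepper_mill scene [([277, 279], 0.97, [0.747, -0.1]), ([380, 313], 0.57, [0.617, 0.144])]
peeler top [([288, 190], 0.72, [0.751, 0.07]), ([295, 233], 0.66, [0.628, 0.052])]
peeler scene [([322, 325], 0.88, [0.748, 0.081])]
timer_body top [([455, 288], 0.81, [0.47, -0.393])]
timer_body scene [([286, 166], 0.57, [0.479, -0.406])]
```

View pics/top0.png

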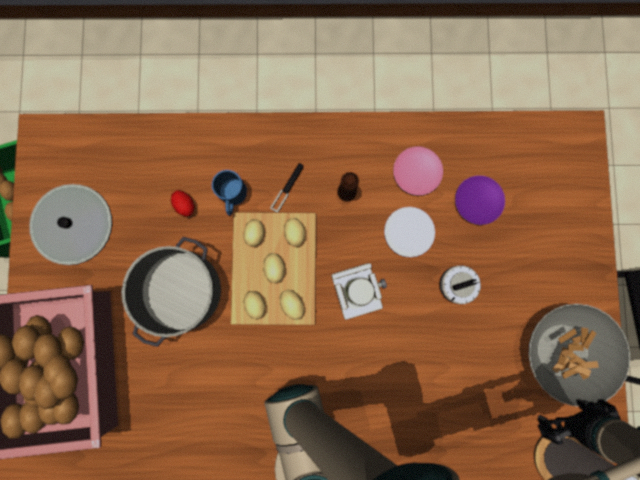

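View pics/scene0.png

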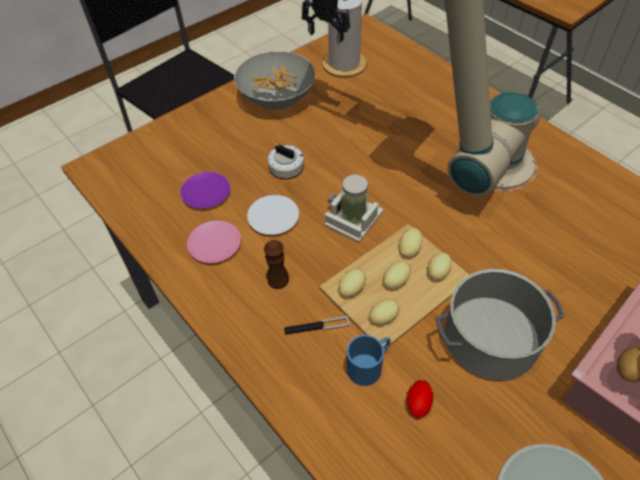

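Candidates: there are five cream potatoes on the board, at top pixels (295,230), (254,306), (270,265), (292,303) and (255,232). The red one at (182,203) is a look-alike to avoid. The saucer is the white disc at (410,232), not the pink one at (418,174) or the purple one at (479,200). The jar and cap are at (360,291), the timer at (460,285) and the pot at (172,290). The lid at (70,222), the fries pan and the brown potatoes are distractors.

I'll go above the timer first.

Call:
apply_moves:
  deltas: [85, 40, -4, 0, 0, 85, 80, -9, 0, 0, 85, 120, -13, 0, 0, 85, 160, -18, 0, 0, 85, 200, -22, 0, 0, 85, 240, -27, 0, 0, 85, 280, -31, 0, 0, 85, 300, -33, 0, 0, 85, 306, -34, 0, 0, 85, 306, -34, 0, 0]
  squeeze: 60

```text
clock: 2.03
position: [0.4793, -0.3962, 0.248]
ee_rot: [-0.0, 0.983, 0.182, -0.0]
contact_force: [0.0, -0.0, -0.3]
width: 0.0851
gripper_force: 0.0
```

```bash
python3 - <<'E'
from h import *
s=get_state(); print(s["position"],s["qpos"])
w=get_image("wrist");t=get_image("top"); save(w,"w1.png")
print(w["position"], R.as_matrix(rot(w["orientation"])).round(2).tolist())
cx=t["frame"][145:325,300:520]; save(t,"t1.png",(310,150,510,320),4)
for n,z in dict(timer_grip=.0645,timer_body=0).items():
  for im in (w,t):
    print(n,[(d["point"],round(d["score"],2),np.round(ray(im,d["point"],z),3)[:2].tolist()) for d in place_of(n,im)[:2]])
E
```

```text
[ 0.47932792 -0.39622707  0.24802384] [-8.02520048e-01  3.47035506e-01  1.40035038e+00 -1.39172197e-04
  1.39447954e+00  4.02662991e-01]
[ 0.54547165 -0.37080129  0.37283741] [[0.36, -0.9, -0.26], [-0.93, -0.34, -0.1], [-0.0, 0.28, -0.96]]
timer_grip [([321.5, 217.5], 0.91, [0.48, -0.399])]
timer_grip [([463.2, 282.8], 0.95, [0.486, -0.395])]
timer_body [([321.7, 201.1], 0.85, [0.482, -0.4])]
timer_body [([457.5, 285.9], 0.85, [0.478, -0.4])]
```

View pics/w1.png

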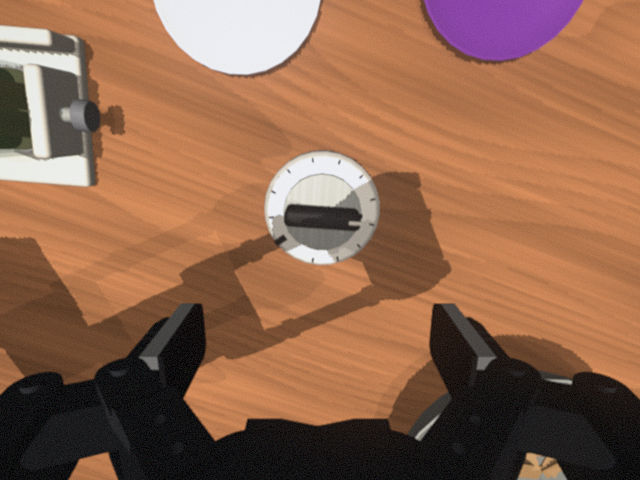

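View pics/t1.png

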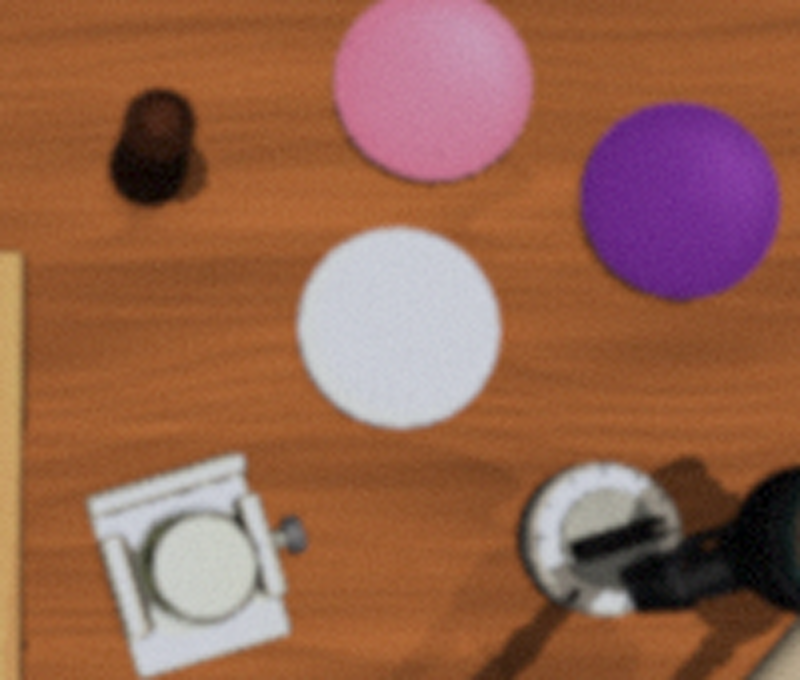

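The wrist view shows the timer at (322,208), its zero mark at (280,240) and the white pointer at the right end of the bar, near (357,221). The knob reads about 3.9 rad, so it needs about 223° anticlockwise. The white saucer is confirmed.

Call:
apply_moves:
  deltas: [45, 0, 3, 10, 7, 45, 0, 3, 20, 14, 45, 0, 3, 30, 21, 45, 0, 3, 40, 28, 45, 0, 3, 50, 35, 45, 0, 3, 60, 42, 45, 0, 3, 70, 49, 45, 0, 3, 80, 56, 45, 0, 3, 90, 63, 45, 0, 3, 100, 70, 45, 0, 3, 110, 77, 45, 0, 3, 120, 84]

```text
clock: 3.33
position: [0.4782, -0.4009, 0.1281]
ee_rot: [0.0, 0.85, -0.527, 0.0]
contact_force: [-0.0, 0.1, -0.9]
width: 0.0451
gripper_force: 0.0
```

Call:
apply_moves:
  deltas: [45, 0, 0, 15, 6, 45, 0, 0, 30, 12, 45, 0, 0, 45, 12, 45, 0, 0, 58, 12, 45, 0, 0, 60, 12, 8, 0, 0, 60, 12, 8, 0, 0, 60, 12, 8, 0, 0, 60, 12, 8, 0, 0, 60, 12, 8, 0, 0, 60, 12, 8, 0, 0, 60, 12, 8, 0, 0, 60, 12]
  squeeze: 40

```text
clock: 4.33
position: [0.4814, -0.4005, 0.0694]
ee_rot: [-0.001, 0.792, -0.611, 0.003]
contact_force: [5.8, 0.4, -3.2]
width: 0.014
gripper_force: 42.7
```

Call:
apply_moves:
  deltas: [8, 0, 0, 0, -7, 8, 0, 0, 0, -14, 8, 0, 0, 0, -21, 8, 0, 0, 0, -28, 8, 0, 0, 0, -35, 8, 0, 0, 0, -42, 8, 0, 0, 0, -49, 8, 0, 0, 0, -56, 8, 0, 0, 0, -63, 8, 0, 0, 0, -70, 8, 0, 0, 0, -77, 8, 0, 0, 0, -84]

```text
clock: 5.33
position: [0.4823, -0.3995, 0.0694]
ee_rot: [0.0, 0.997, 0.079, 0.003]
contact_force: [7.4, 2.8, -3.9]
width: 0.0142
gripper_force: 42.8
```

Call:
apply_moves:
  deltas: [8, 0, 0, 0, -7, 8, 0, 0, 0, -14, 8, 0, 0, 0, -21, 8, 0, 0, 0, -28, 8, 0, 0, 0, -35, 8, 0, 0, 0, -42, 8, 0, 0, 0, -49, 8, 0, 0, 0, -56, 8, 0, 0, 0, -63, 8, 0, 0, 0, -70, 8, 0, 0, 0, -77, 8, 0, 0, 0, -84]

```text
clock: 6.33
position: [0.4813, -0.3985, 0.0694]
ee_rot: [0.001, 0.688, 0.726, 0.002]
contact_force: [4.6, 4.5, -1.3]
width: 0.0141
gripper_force: 43.1
```

Call:
apply_moves:
  deltas: [8, 0, 0, 0, -7, 8, 0, 0, 0, -14, 8, 0, 0, 0, -21, 8, 0, 0, 0, -28, 8, 0, 0, 0, -35, 8, 0, 0, 0, -42, 8, 0, 0, 0, -46, 8, 0, 0, 0, -49, 8, 0, 0, 0, -51, 8, 0, 0, 0, -53, 8, 0, 0, 0, -53]

```text
clock: 7.25
position: [0.4805, -0.3989, 0.0694]
ee_rot: [0.001, 0.294, 0.956, 0.001]
contact_force: [4.6, 4.4, -0.0]
width: 0.0148
gripper_force: 24.5
```

```bash
python3 - <<'E'
from h import *
s=get_state(); print(s["moment"],s["qpos"][5],s["contact_force"])
E
```

```text
[ 0.81957037 -0.58908641  0.04360262] -1.7812018595834536 [ 4.60755966  4.39340693 -0.00967627]
```

Call:
apply_moves:
  deltas: [8, 0, 0, 0, -2, 8, 0, 0, 0, -4, 8, 0, 0, 0, -4, 8, 0, 0, 0, -4]

```text
clock: 7.58
position: [0.4805, -0.399, 0.0695]
ee_rot: [0.002, 0.264, 0.965, 0.001]
contact_force: [4.7, 4.2, 1.2]
width: 0.0148
gripper_force: 51.7
```

```bash
python3 - <<'E'
from h import *
s=get_state(); print(s["moment"],s["qpos"][5],s["contact_force"],s["gripper_force"])
E
```

```text
[ 0.85132519 -0.51258778 -1.42104889] -1.8462251092514634 [4.66852456 4.19419495 1.2456732 ] 51.67638631537557
```

Call:
apply_moves:
  deltas: [45, 0, 0, 0, 0, 45, 0, 0, 0, 0, 45, 0, 0, 0, 0, 45, 0, 0, -20, 0, 45, 0, 0, -60, 7, 45, 0, 0, -100, 14, 45, 0, 0, -140, 21, 45, 0, 0, -180, 28, 45, 0, 0, -200, 35, 45, 0, 0, -200, 42]

```text
clock: 8.42
position: [0.4807, -0.4026, 0.2756]
ee_rot: [0.006, 0.592, 0.806, -0.002]
contact_force: [1.0, -0.4, 0.3]
width: 0.0448
gripper_force: 0.0
```

```bash
python3 - <<'E'
from h import *
w=get_image("wrist"); save(w,"w2.png",(150,50,500,350),2)
s=get_state(); p=np.array([.470,-.119,.25]); print(s["position"],s["qpos"],delta(p))
E
```

```text
[ 0.47985304 -0.4016362   0.27256527] [-8.07388340e-01  3.37374063e-01  1.35481459e+00 -1.16136166e-03
  1.44130049e+00 -1.10777777e+00] [273.05252085  74.20177231  20.63773519]
```

View pics/w2.png

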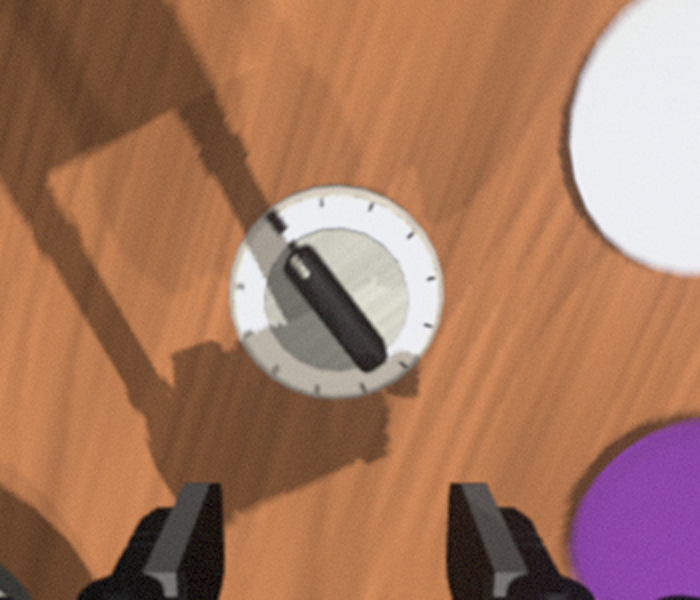

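The pointer now meets the zero mark at crop pixel (283,235), so the timer is done. Next is the cap.

Call:
apply_moves:
  deltas: [85, 30, 8, 0, 7, 85, 60, 16, 0, 14, 85, 90, 24, 0, 21, 85, 120, 32, 0, 28, 85, 150, 40, 0, 35, 85, 180, 48, 0, 42, 85, 210, 56, 0, 49, 85, 240, 64, 0, 56, 85, 260, 70, 0, 63, 85, 270, 73, 0, 70, 85, 273, 74, 0, 77, 85, 273, 74, 0, 84]

```text
clock: 9.47
position: [0.4654, -0.1163, 0.2677]
ee_rot: [-0.0, 0.979, 0.205, -0.001]
contact_force: [0.3, -0.5, -0.3]
width: 0.0846
gripper_force: 0.0
```

```bash
python3 - <<'E'
from h import *
s=get_state(); print(s["position"],s["qpos"][5])
w=get_image("wrist");t=get_image("scene")
for n,z in dict(cap=.1226,jar=0,saucer=0).items():
  for im in (w,t):
    print(n,[(d["point"],round(d["score"],2),np.round(ray(im,d["point"],z),3)[:2].tolist()) for d in place_of(n,im)[:3]])
d=ray(w,find_in("cap",w)[0]["point"],.135); print(d); print(delta([d[0],d[1],.125]))
save(w,"w3.png",None,.8)
E
```

```text
[ 0.46535605 -0.11634136  0.2677301 ] 0.7676455727607231
cap [([319.5, 229.7], 0.77, [0.465, -0.118])]
cap [([355.5, 189.9], 0.56, [0.468, -0.114])]
jar [([15.5, 115.2], 0.69, [0.422, 0.186]), ([316.6, 199.5], 0.63, [0.464, -0.116])]
jar [([352.7, 219.2], 0.73, [0.469, -0.121])]
saucer [([530.5, 110.7], 0.98, [0.627, -0.271]), ([126.9, 165.7], 0.16, [0.418, 0.073])]
saucer [([270.7, 217.4], 0.95, [0.634, -0.275]), ([217.7, 242.6], 0.95, [0.793, -0.298]), ([205.6, 194.0], 0.92, [0.72, -0.467])]
[ 0.46687718 -0.11913779  0.135     ]
[  0.14542682   1.55717786 143.1757877 ]
```

View pics/w3.png

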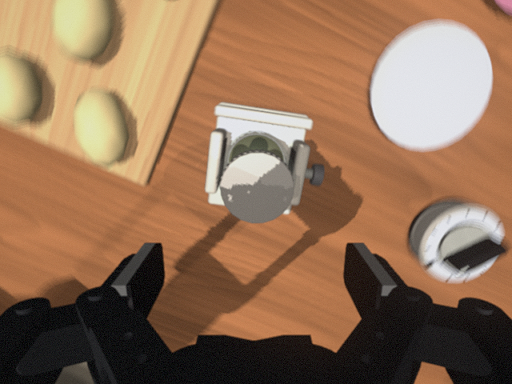

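Call:
apply_moves:
  deltas: [85, 0, 2, 35, 0, 85, 0, 2, 70, 0, 85, 0, 2, 105, 0, 85, 0, 2, 130, 0, 85, 0, 2, 139, 0, 85, 0, 2, 140, 0, 50, 0, 2, 140, 0, 50, 0, 2, 140, 0, 50, 0, 2, 140, 0, 50, 0, 2, 140, 0, 50, 0, 2, 140, 0]
  squeeze: 115

```text
clock: 10.83
position: [0.4679, -0.1187, 0.1308]
ee_rot: [0.0, 0.979, 0.206, 0.002]
contact_force: [-1.3, 2.7, 6.4]
width: 0.0609
gripper_force: 122.6
```

Call:
apply_moves:
  deltas: [50, 0, 0, 0, 0, 50, 0, 0, 0, -7, 50, 0, 0, 0, -14, 50, 0, 0, 0, -21, 50, 0, 0, 0, -28, 50, 0, 0, 0, -35, 50, 0, 0, 0, -35]

```text
clock: 11.42
position: [0.4673, -0.1185, 0.131]
ee_rot: [0.0, 0.87, 0.493, 0.001]
contact_force: [-3.5, 4.0, 8.5]
width: 0.0607
gripper_force: 123.8
```

```bash
python3 - <<'E'
from h import *
s=get_state(); print(s["moment"],s["qpos"][5],s["contact_force"],s["gripper_force"],s["width"])
E
```

```text
[0.73772117 0.47648227 0.17424502] 0.145785458115568 [-3.49526059  3.99805482  8.53269572] 123.83310293778777 0.060711537179735514
```

Call:
apply_moves:
  deltas: [50, 0, 0, 0, -7, 50, 0, 0, 0, -14, 50, 0, 0, 0, -21, 50, 0, 0, 0, -28, 50, 0, 0, 0, -35, 50, 0, 0, 0, -42, 50, 0, 0, 0, -49, 50, 0, 0, 0, -56, 50, 0, 0, 0, -63, 50, 0, 0, 0, -70, 50, 0, 0, 0, -77, 50, 0, 0, 0, -84]

```text
clock: 12.42
position: [0.4661, -0.1178, 0.1308]
ee_rot: [-0.001, 0.317, 0.949, 0.001]
contact_force: [-5.3, 4.9, 10.2]
width: 0.0607
gripper_force: 125.0
```

Call:
apply_moves:
  deltas: [50, 0, 0, 0, -7, 50, 0, 0, 0, -14, 50, 0, 0, 0, -21, 50, 0, 0, 0, -28, 50, 0, 0, 0, -30, 50, 0, 0, 0, -31, 50, 0, 0, 0, -31]

```text
clock: 13.0
position: [0.4656, -0.1184, 0.1308]
ee_rot: [-0.001, 0.054, 0.999, 0.0]
contact_force: [-6.6, 3.7, 9.9]
width: 0.0603
gripper_force: 125.0
```

```bash
python3 - <<'E'
from h import *
s=get_state(); print(s["moment"],s["qpos"][5],s["contact_force"],s["gripper_force"],s["width"])
E
```

```text
[0.42003581 1.0164124  0.01921003] -1.8575103951522616 [-6.56878118  3.70598085  9.86048054] 124.99681279063225 0.06028520342427458
```

Call:
apply_moves:
  deltas: [50, 0, 0, 0, -3, 50, 0, 0, 0, -6, 50, 0, 0, 0, -9, 50, 0, 0, 0, -9]

```text
clock: 13.33
position: [0.4657, -0.1173, 0.1308]
ee_rot: [-0.0, -0.024, 1.0, 0.002]
contact_force: [-5.0, 6.1, 10.3]
width: 0.0607
gripper_force: 125.1
```

```bash
python3 - <<'E'
from h import *
s=get_state(); print(s["moment"],s["qpos"][5],s["contact_force"],s["ee_rot"])
E
```

```text
[ 0.92928591  0.84398213 -0.31029367] -2.014785247174122 [-5.00589473  6.10564025 10.25445299] [-4.40395692e-04 -2.42067000e-02  9.99705344e-01  1.75146522e-03]
```

Call:
apply_moves:
  deltas: [50, 0, 0, 0, -3, 50, 0, 0, 0, -6, 50, 0, 0, 0, -6]

```text
clock: 13.58
position: [0.4657, -0.1178, 0.1309]
ee_rot: [-0.0, -0.077, 0.997, 0.001]
contact_force: [-6.8, 6.5, 11.2]
width: 0.0604
gripper_force: 125.3
```

```bash
python3 - <<'E'
from h import *
s=get_state(); print(s["moment"],s["qpos"][5],s["contact_force"],s["ee_rot"])
E
```

```text
[ 0.57539229  0.855307   -0.00771656] -2.1201147922265178 [-6.84425159  6.49381883 11.15554033] [-4.02331841e-04 -7.71692582e-02  9.97017371e-01  1.05195764e-03]
```

Call:
apply_moves:
  deltas: [50, 0, 0, 0, -7, 50, 0, 0, 0, -14, 50, 0, 0, 0, -21, 50, 0, 0, 0, -25, 50, 0, 0, 0, -25]

```text
clock: 14.0
position: [0.4651, -0.1179, 0.1308]
ee_rot: [-0.001, -0.291, 0.957, 0.001]
contact_force: [-8.3, 5.4, 11.8]
width: 0.0606
gripper_force: 125.3
```

```bash
python3 - <<'E'
from h import *
s=get_state(); print(s["moment"],s["qpos"][5],s["contact_force"],s["ee_rot"])
E
```

```text
[ 0.64012751  1.10275666 -0.13766349] -2.5568950214923185 [-8.33153662  5.42727829 11.79267996] [-8.27263692e-04 -2.91366371e-01  9.56610246e-01  1.33818629e-03]
```

Call:
apply_moves:
  deltas: [50, 0, 0, -1, 0, 50, 0, 0, -2, 0, 50, 0, 0, -2, 0]

```text
clock: 14.25
position: [0.4651, -0.1179, 0.131]
ee_rot: [-0.001, -0.29, 0.957, 0.002]
contact_force: [-5.7, 3.1, 1.4]
width: 0.0608
gripper_force: 125.1
```

Call:
apply_moves:
  deltas: [50, 0, 0, -2, 0, 50, 0, 0, -4, 0, 50, 0, 0, -4, 0]

```text
clock: 14.5
position: [0.465, -0.1179, 0.1325]
ee_rot: [-0.002, -0.29, 0.957, 0.002]
contact_force: [-1.2, 3.0, -19.5]
width: 0.0607
gripper_force: 131.3
```

Lifting 6 mm raised the force to about 20 N, so the lugs still hold the cap and the grip must have slipped earlier. I'll turn back and grip again.

Call:
apply_moves:
  deltas: [50, 0, 0, 4, 0, 72, -1, 0, 4, 0, 72, -1, 0, 4, 0, 72, -1, 0, 4, 0, 72, -1, 0, 4, 7, 72, -1, 0, 4, 14, 72, -1, 0, 4, 21, 72, -1, 0, 4, 28, 72, -1, 0, 4, 35, 72, -1, 0, 4, 42, 72, -1, 0, 4, 49, 72, -1, 0, 4, 56]

```text
clock: 15.5
position: [0.4699, -0.12, 0.1318]
ee_rot: [0.003, 0.195, 0.981, -0.001]
contact_force: [0.6, -1.0, -1.2]
width: 0.0719
gripper_force: 0.0
```

Call:
apply_moves:
  deltas: [72, 0, 0, 0, 7, 72, 0, 0, 0, 14, 72, 0, 0, 0, 21, 72, 0, 0, 0, 28, 72, 0, 0, 0, 35, 72, 0, 0, 0, 42, 72, 0, 0, 0, 49, 72, 0, 0, 0, 56, 72, 0, 0, 0, 63, 72, 0, 0, 0, 70, 72, 0, 0, 0, 77, 72, 0, 0, 0, 84]

```text
clock: 16.5
position: [0.4698, -0.12, 0.1318]
ee_rot: [0.002, 0.801, 0.598, 0.001]
contact_force: [-1.2, 1.0, 0.1]
width: 0.0718
gripper_force: 0.0
```

```bash
python3 - <<'E'
from h import *
s=get_state(); print(s["moment"],s["qpos"][5],s["contact_force"],s["position"],s["width"])
w=get_image("wrist"); save(w,"w4.png",(160,150,480,390),2)
E
```

```text
[-0.0052896   0.01782913 -0.03988085] -0.10396470114797683 [-1.20083511  1.01116943  0.07361548] [ 0.46983    -0.12003077  0.1317555 ] 0.07178226439086209
```

View pics/w4.png

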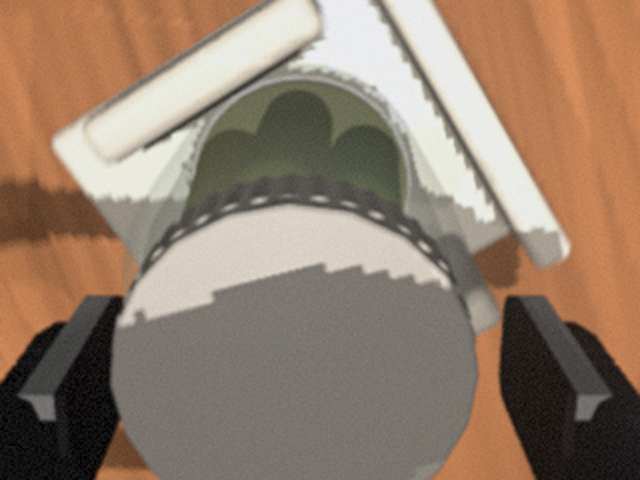

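The cap sits about 3 mm towards the left finger, at crop centre x≈294 against 312 for the jaws. I'll correct for that, turn back further and grip harder.

Call:
apply_moves:
  deltas: [72, 1, -3, 0, 7, 72, 1, -3, 0, 14, 72, 1, -3, 1, 21, 72, 1, -3, 2, 28, 72, 1, -3, 2, 35, 72, 1, -3, 2, 42, 72, 1, -3, 2, 49, 45, 1, -3, 2, 49, 45, 1, -3, 2, 49, 45, 1, -3, 2, 49, 45, 1, -3, 2, 49, 45, 1, -3, 2, 49]
  squeeze: 120

```text
clock: 17.55
position: [0.4668, -0.1178, 0.1304]
ee_rot: [0.001, 0.976, 0.217, 0.002]
contact_force: [-2.1, 0.5, 7.8]
width: 0.0608
gripper_force: 127.3
```

Call:
apply_moves:
  deltas: [45, 0, 0, 0, 0, 45, 0, 0, 0, -5]

```text
clock: 17.72
position: [0.4659, -0.1169, 0.1304]
ee_rot: [0.0, 0.966, 0.259, 0.001]
contact_force: [-5.4, 2.2, 12.0]
width: 0.0602
gripper_force: 128.2
```

```bash
python3 - <<'E'
from h import *
s=get_state(); print(s["moment"],s["qpos"][5],s["contact_force"],s["position"],s["ee_rot"])
E
```

```text
[ 0.22595523  0.59797169 -0.9599602 ] 0.6540911727093589 [-5.44897276  2.17444926 12.04517801] [ 0.46589258 -0.11690944  0.13036068] [1.81180429e-04 9.65791988e-01 2.59316078e-01 9.87151768e-04]
```

Call:
apply_moves:
  deltas: [45, 0, 0, 0, -7, 45, 0, 0, 0, -12]

```text
clock: 17.88
position: [0.4669, -0.1176, 0.1305]
ee_rot: [0.002, 0.933, 0.361, 0.002]
contact_force: [-0.6, -0.2, 8.5]
width: 0.0602
gripper_force: 128.8
```

```bash
python3 - <<'E'
from h import *
s=get_state(); print(s["moment"],s["qpos"][5],s["contact_force"],s["position"],s["ee_rot"])
E
```

```text
[-0.07267589  0.2433316  -0.33619564] 0.44017711254208425 [-0.55705287 -0.18650062  8.4687737 ] [ 0.46685869 -0.11759466  0.13051983] [0.00156276 0.93252771 0.36109045 0.00182235]
```

Call:
apply_moves:
  deltas: [45, 0, 0, 0, -7, 45, 0, 0, 0, -14, 45, 0, 0, 0, -21, 45, 0, 0, 0, -28, 45, 0, 0, 0, -35, 45, 0, 0, 0, -42, 45, 0, 0, 0, -49, 45, 0, 0, 0, -56]

```text
clock: 18.55
position: [0.4672, -0.1176, 0.1304]
ee_rot: [0.002, 0.653, 0.757, 0.001]
contact_force: [-0.1, 2.4, 7.4]
width: 0.0606
gripper_force: 129.5
```

```bash
python3 - <<'E'
from h import *
s=get_state(); print(s["moment"],s["qpos"][5],s["contact_force"],s["position"],s["ee_rot"])
w=get_image("wrist"); save(w,"w5.png",(160,150,480,390),2)
E
```

```text
[ 0.35224853  0.19192935 -0.13176726] -0.5385041435126995 [-0.0588333   2.36676169  7.402806  ] [ 0.46723718 -0.11757095  0.13037194] [0.0023482  0.65332907 0.75706974 0.00101585]
```

View pics/w5.png

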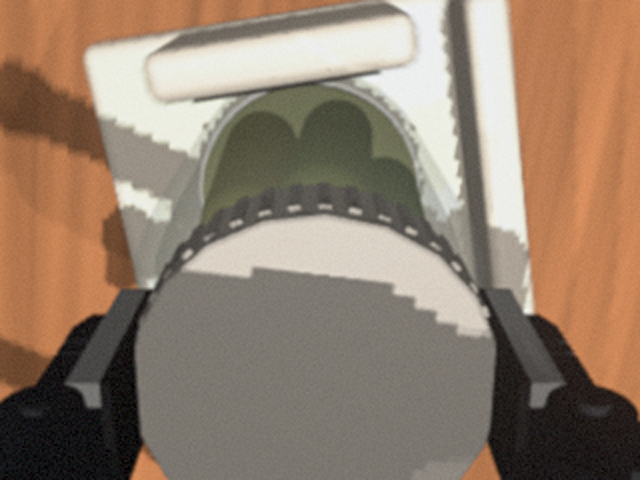

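The cap is gripped squarely. The resisting moment fell from 0.96 to about 0.13 N m, so it is loose and spinning. I'll keep turning.

Call:
apply_moves:
  deltas: [45, 0, 0, 0, -7, 45, 0, 0, 0, -14, 45, 0, 0, 0, -21, 45, 0, 0, 0, -28, 45, 0, 0, 0, -35, 45, 0, 0, 0, -42, 45, 0, 0, 0, -49, 45, 0, 0, 0, -56, 45, 0, 0, 0, -63, 45, 0, 0, 0, -70, 45, 0, 0, 0, -77, 45, 0, 0, 0, -80]

```text
clock: 19.6
position: [0.4671, -0.117, 0.1305]
ee_rot: [0.003, 0.016, 1.0, 0.0]
contact_force: [-2.4, 2.4, 8.9]
width: 0.0603
gripper_force: 129.8
```

```bash
python3 - <<'E'
from h import *
s=get_state(); print(s["moment"],s["qpos"][5],s["contact_force"],s["position"],s["ee_rot"])
E
```

```text
[ 0.52868344  0.13552923 -1.03355381] -1.9321155637215273 [-2.44519823  2.40782577  8.88150632] [ 0.4671295  -0.11699615  0.1304624 ] [2.50474668e-03 1.57906801e-02 9.99872169e-01 1.60580592e-04]
```

Call:
apply_moves:
  deltas: [45, 0, 0, 0, -7, 45, 0, 0, 0, -14, 45, 0, 0, 0, -17]

```text
clock: 19.85
position: [0.4671, -0.1177, 0.1305]
ee_rot: [0.002, -0.133, 0.991, -0.001]
contact_force: [-2.1, 0.5, 8.8]
width: 0.0604
gripper_force: 130.9
```

```bash
python3 - <<'E'
from h import *
s=get_state(); print(s["moment"],s["qpos"][5],s["contact_force"],s["position"],s["ee_rot"])
E
```

```text
[ 0.27039437  0.10969131 -0.17401546] -2.2301993401704934 [-2.12758657  0.51792224  8.79780348] [ 0.46707415 -0.11766817  0.13053984] [ 0.00226115 -0.13344921  0.99105238 -0.00116966]
```

Call:
apply_moves:
  deltas: [45, 0, 0, -2, 0, 45, 0, 0, -4, 0, 45, 0, 0, -6, 0, 45, 0, 0, -6, 0]

```text
clock: 20.18
position: [0.4663, -0.1177, 0.1321]
ee_rot: [0.001, -0.13, 0.992, -0.001]
contact_force: [6.6, -3.1, -21.4]
width: 0.0604
gripper_force: 137.2
```

The lugs still hold it. With about 60 mm between the pads they stand back several mm, so I was probably only catching the cap's upper edge. I'll open, turn back and grip lower.

Call:
apply_moves:
  deltas: [76, 0, 0, 6, 0, 76, 0, 0, 6, 0, 76, 0, 0, 6, 0, 76, 0, 0, 6, 7, 76, 0, 0, 6, 14, 76, 0, 0, 6, 21, 76, 0, 0, 6, 28, 76, 0, 0, 6, 35, 76, 0, 0, 6, 42, 76, 0, 0, 6, 49, 76, 0, 0, 6, 56, 76, 0, 0, 6, 63]

```text
clock: 21.18
position: [0.4657, -0.1171, 0.1293]
ee_rot: [0.001, 0.411, 0.912, -0.0]
contact_force: [0.1, 0.8, 0.3]
width: 0.0758
gripper_force: 0.0
```

Call:
apply_moves:
  deltas: [76, 0, 0, 0, 7, 76, 0, 0, 0, 14, 76, 0, 0, 0, 21, 76, 0, 0, 0, 28, 76, 0, 0, 0, 35, 76, 0, 0, 0, 42, 76, 0, 0, 0, 49, 76, 0, 0, 0, 56, 76, 0, 0, 0, 63, 76, 0, 0, 0, 70, 76, 0, 0, 0, 77, 76, 0, 0, 0, 84]

```text
clock: 22.18
position: [0.4657, -0.1171, 0.1293]
ee_rot: [0.001, 0.915, 0.403, 0.001]
contact_force: [0.7, 0.4, 0.1]
width: 0.0759
gripper_force: 0.0
```

Call:
apply_moves:
  deltas: [76, 0, 0, 0, 7, 76, 0, 0, 0, 14, 76, 0, 0, 0, 21, 76, 0, 0, 0, 28, 76, 0, 0, 0, 35, 76, 0, 0, 0, 42, 76, 0, 0, 0, 42]

```text
clock: 22.77
position: [0.4657, -0.1171, 0.1293]
ee_rot: [0.0, 0.999, 0.05, 0.001]
contact_force: [0.1, 0.0, -0.1]
width: 0.0759
gripper_force: 0.0
```

```bash
python3 - <<'E'
from h import *
s=get_state(); print(s["moment"],s["qpos"],s["position"],s["ee_rot"])
print(delta([.4668,-.118,.122]))
E
```

```text
[0.00234469 0.02335213 0.03526269] [-3.91359830e-01  2.36615023e-01  1.88603418e+00 -1.83642154e-04
  1.01723360e+00  1.07986906e+00] [ 0.46565597 -0.11713308  0.12925291] [4.35698337e-04 9.98758278e-01 4.98112859e-02 7.39710093e-04]
[1.04168829 0.96959684 7.2553272 ]
```

Call:
apply_moves:
  deltas: [76, 1, 1, 3, 0, 76, 1, 1, 7, 0, 76, 1, 1, 7, 0, 45, 1, 1, 7, 0, 45, 1, 1, 7, 0, 45, 1, 1, 7, 0, 45, 1, 1, 7, 0, 45, 1, 1, 7, 0, 45, 1, 1, 7, 0]

```text
clock: 23.52
position: [0.4663, -0.1184, 0.1219]
ee_rot: [0.001, 0.999, 0.051, 0.0]
contact_force: [-1.7, -1.5, 4.8]
width: 0.0609
gripper_force: 128.5
```

Call:
apply_moves:
  deltas: [45, 0, 0, 0, -7, 45, 0, 0, 0, -14, 45, 0, 0, 0, -14, 45, 0, 0, 0, -14]

```text
clock: 23.85
position: [0.4667, -0.1183, 0.1219]
ee_rot: [0.001, 0.985, 0.172, 0.0]
contact_force: [-0.8, -0.7, 6.0]
width: 0.061
gripper_force: 129.4
```

```bash
python3 - <<'E'
from h import *
s=get_state(); print(s["moment"],s["qpos"][5],s["ee_rot"])
E
```

```text
[-0.00681991  0.27151969  0.51940573] 0.8341382563501543 [6.60388295e-04 9.85169890e-01 1.71580151e-01 3.21827054e-04]
```

Call:
apply_moves:
  deltas: [45, 0, 0, 0, -7, 45, 0, 0, 0, -14, 45, 0, 0, 0, -14, 45, 0, 0, 0, -14]

```text
clock: 24.18
position: [0.4671, -0.118, 0.1221]
ee_rot: [0.001, 0.957, 0.29, 0.001]
contact_force: [-0.0, 0.8, 7.3]
width: 0.0611
gripper_force: 129.6
```

```bash
python3 - <<'E'
from h import *
s=get_state(); print(s["moment"],s["qpos"][5],s["ee_rot"])
E
```

```text
[0.03339443 0.20766752 0.10743542] 0.5906938023173489 [5.27914317e-04 9.57105404e-01 2.89738463e-01 7.68601404e-04]
```

Call:
apply_moves:
  deltas: [45, 0, 0, 0, -7, 45, 0, 0, 0, -14, 45, 0, 0, 0, -21, 45, 0, 0, 0, -28, 45, 0, 0, 0, -35, 45, 0, 0, 0, -42, 45, 0, 0, 0, -49, 45, 0, 0, 0, -56, 45, 0, 0, 0, -63, 45, 0, 0, 0, -70, 45, 0, 0, 0, -77, 45, 0, 0, 0, -84]

```text
clock: 25.18
position: [0.4658, -0.1177, 0.1218]
ee_rot: [-0.0, 0.516, 0.857, -0.0]
contact_force: [-2.7, 0.7, 8.2]
width: 0.061
gripper_force: 130.0
```

```bash
python3 - <<'E'
from h import *
s=get_state(); print(s["moment"],s["qpos"][5],s["ee_rot"])
E
```

```text
[-0.20232562  0.60939164 -0.41659348] -0.8797390086608403 [-4.76224127e-04  5.15551784e-01  8.56858269e-01 -1.92361254e-04]
```

Call:
apply_moves:
  deltas: [45, 0, 0, 0, -7, 45, 0, 0, 0, -14, 45, 0, 0, 0, -21, 45, 0, 0, 0, -28, 45, 0, 0, 0, -28]

```text
clock: 25.6
position: [0.4655, -0.1184, 0.1218]
ee_rot: [-0.0, 0.295, 0.956, -0.0]
contact_force: [-4.3, -3.1, 5.3]
width: 0.0615
gripper_force: 129.8
```

```bash
python3 - <<'E'
from h import *
s=get_state(); print(s["moment"],s["qpos"][5],s["ee_rot"],s["gripper_force"])
E
```

```text
[-0.11271521  0.24894817 -0.71456202] -1.3651250536295216 [-4.85880980e-04  2.94717135e-01  9.55584295e-01 -4.78404384e-04] 129.83326979255253
```

Call:
apply_moves:
  deltas: [45, 0, 0, 0, -7, 45, 0, 0, 0, -14, 45, 0, 0, 0, -21, 45, 0, 0, 0, -28, 45, 0, 0, 0, -35, 45, 0, 0, 0, -35]

```text
clock: 26.1
position: [0.471, -0.1196, 0.1237]
ee_rot: [0.005, -0.007, 1.0, -0.002]
contact_force: [4.0, -2.5, 9.3]
width: 0.0611
gripper_force: 147.1
```

```bash
python3 - <<'E'
from h import *
s=get_state(); print(s["moment"],s["qpos"][5],s["ee_rot"],s["gripper_force"])
E
```

```text
[ 0.05245256 -0.62981309 -0.04059836] -1.9780996615975874 [ 0.00532704 -0.00673191  0.99996195 -0.00155068] 147.06400920724036
```

```bash
python3 - <<'E'
from h import *
w=get_image("wrist"); save(w,"w6.png",(130,120,510,405),2)
E
```

```text
(no output)
```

View pics/w6.png

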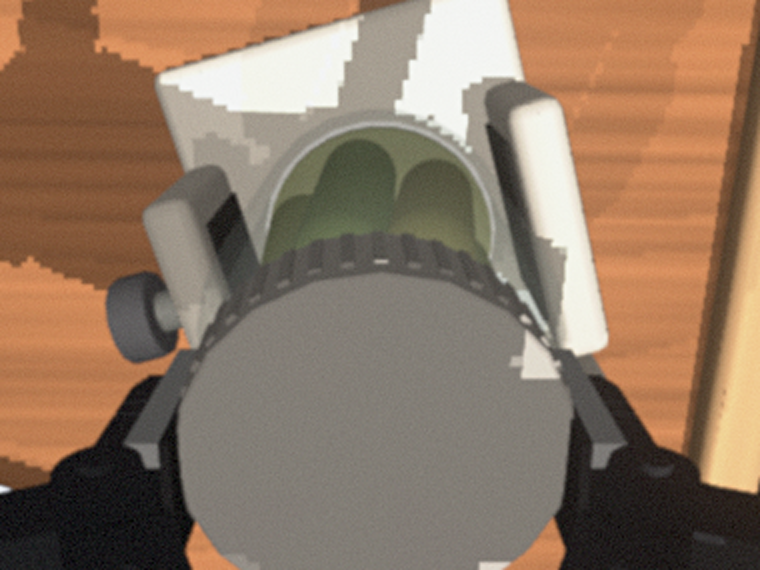

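The cap is still in the grip, and the pose jumped by about 5 mm, so it may have come free. I'll test by lifting.

Call:
apply_moves:
  deltas: [45, 0, 0, -2, 0, 45, 0, 0, -5, 0, 45, 0, 0, -8, 0, 45, 0, 0, -8, 0]

```text
clock: 26.48
position: [0.4701, -0.1188, 0.1302]
ee_rot: [0.004, -0.005, 1.0, -0.001]
contact_force: [5.8, -0.4, -0.5]
width: 0.0609
gripper_force: 139.2
```

It followed 8 mm with no load, so it's free. Lifting and carrying it to the saucer.

Call:
apply_moves:
  deltas: [45, 0, 0, -25, 0, 45, 0, 0, -55, 0, 45, 0, 0, -85, 0, 45, -15, -14, -90, 0, 45, -40, -38, -90, 0, 45, -65, -61, -90, 0, 45, -90, -85, -90, 0, 45, -115, -109, -90, 0, 45, -140, -132, -90, 0, 45, -155, -146, -90, 0, 45, -162, -153, -90, 0, 45, -162, -153, -90, 0]

```text
clock: 27.48
position: [0.6311, -0.2697, 0.2175]
ee_rot: [-0.001, -0.006, 1.0, 0.0]
contact_force: [-0.9, 0.3, -1.0]
width: 0.0611
gripper_force: 139.0
```

```bash
python3 - <<'E'
from h import *
s=get_state();print(s["position"],s["qpos"][5],s["gripper_force"])
w=get_image("wrist");c=get_image("scene");t=get_image("top"); save(c,"s7.png",(180,130,400,280),3)
for im in (w,c,t):
  print([(d["point"],round(d["score"],2),np.round(ray(im,d["point"],0),3)[:2].tolist()) for d in place_of("saucer",im)[:3]], [(d["point"],round(d["score"],2)) for d in place_of("cap",im)[:1]])
f=t["frame"].astype(int); m=(f.min(2)>150)&(f.max(2)-f.min(2)<40); m[:,:340]=0;m[:,450:]=0;m[:195]=0;m[:262]*=True;m[262:]=0
v,u=np.nonzero(m); print(u.mean(),v.mean(),len(u),u.min(),u.max(),v.min(),v.max())
E
```

```text
[ 0.63114003 -0.26973418  0.21753035] -2.0874954900100264 139.0216448473834
[([321.5, 209.8], 0.73, [0.63, -0.266]), ([113.8, 294.0], 0.73, [0.716, -0.466]), ([506.1, 8.3], 0.2, [0.466, -0.122])] [([317.2, 317.5], 0.97)]
[([203.8, 195.2], 0.88, [0.727, -0.467]), ([213.5, 243.8], 0.71, [0.804, -0.302]), ([269.8, 217.2], 0.65, [0.635, -0.277])] [([270.3, 163.7], 0.6)]
[([404.3, 231.2], 0.89, [0.632, -0.256]), ([419.2, 174.4], 0.8, [0.795, -0.303])] [([425.0, 223.3], 0.48)]
398.3050632911392 231.54177215189873 790 385 429 207 254
```

View pics/s7.png

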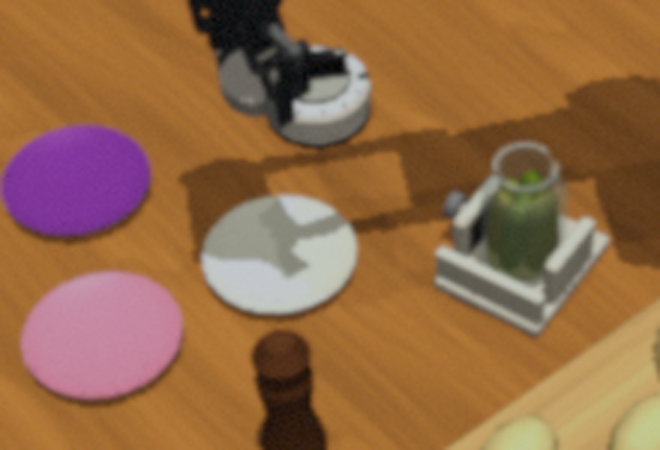

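The cap is held over the white saucer, at crop pixel (280,253), and the jar is open. Lowering.

Call:
apply_moves:
  deltas: [45, 0, -1, 35, 0, 45, 0, -1, 70, 0, 45, 0, -1, 105, 0, 45, 0, -1, 140, 0, 45, 0, -1, 165, 0, 45, 0, -1, 180, 0, 45, 0, -1, 188, 0, 45, 0, -1, 191, 0, 45, 0, -1, 191, 0]

```text
clock: 28.68
position: [0.6306, -0.2696, 0.0284]
ee_rot: [0.0, -0.007, 1.0, -0.0]
contact_force: [1.8, 0.1, 0.0]
width: 0.0607
gripper_force: 139.1
```

Call:
apply_moves:
  deltas: [45, 0, 0, 2, 0, 45, 0, 0, 4, 0, 45, 0, 0, 4, 0]

```text
clock: 28.93
position: [0.631, -0.2699, 0.0253]
ee_rot: [0.001, -0.007, 1.0, -0.0]
contact_force: [-0.1, 0.4, -0.7]
width: 0.061
gripper_force: 139.1
```

Call:
apply_moves:
  deltas: [45, 0, 0, 2, 0, 45, 0, 0, 4, 0, 45, 0, 0, 5, 0, 45, 0, 0, 5, 0]

```text
clock: 29.27
position: [0.6305, -0.2697, 0.0195]
ee_rot: [0.0, -0.007, 1.0, -0.0]
contact_force: [-0.6, -0.4, 1.1]
width: 0.0608
gripper_force: 140.5
```

Call:
apply_moves:
  deltas: [45, 0, 0, 2, 0, 45, 0, 0, 2, 0, 45, 0, 0, 2, 0]
  squeeze: 20

```text
clock: 29.52
position: [0.6305, -0.2696, 0.0194]
ee_rot: [0.0, -0.007, 1.0, -0.0]
contact_force: [-3.1, 1.5, 8.9]
width: 0.0611
gripper_force: 145.1
```

Call:
apply_moves:
  deltas: [74, 0, 0, 0, 0, 74, 0, 0, 0, 0, 74, 0, 0, 0, 0, 74, 0, 0, 0, 0, 74, 0, 0, -15, 0, 74, 0, 0, -45, 0, 74, 0, 0, -85, 0, 74, 0, 0, -125, 0, 74, 0, 0, -165, 0, 74, 0, 0, -200, 0, 74, 0, 0, -220, 0, 74, 0, 0, -220, 0]

```text
clock: 30.52
position: [0.6329, -0.2709, 0.2437]
ee_rot: [0.005, -0.007, 1.0, -0.003]
contact_force: [1.1, 0.2, 0.8]
width: 0.0744
gripper_force: 0.0
```

```bash
python3 - <<'E'
from h import *
s=get_state();print(s["position"],s["qpos"][5])
w=get_image("wrist"); save(w,"w8.png",None,.8)
for n,z in (("saucer",0),("cap",.0075)):
  print(n,[(d["point"],round(d["score"],2),np.round(ray(w,d["point"],z),3)[:2].tolist()) for d in place_of(n,w)[:2]])
E
```

```text
[ 0.6328902  -0.2708954   0.24374762] -2.0899806843300452
saucer [([294.6, 355.0], 0.73, [0.804, -0.295]), ([131.3, 278.8], 0.57, [0.716, -0.464])]
cap [([320.3, 194.2], 0.64, [0.624, -0.27])]
```

View pics/w8.png

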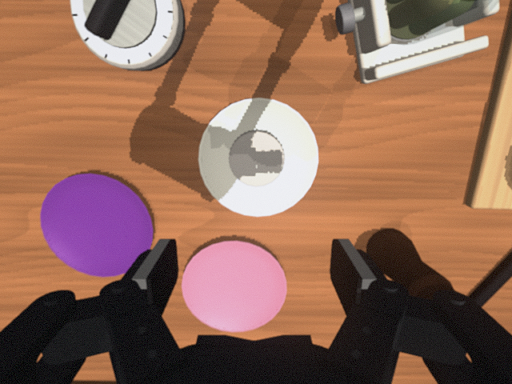

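The cap lies flat at (257,157), in the middle of the white saucer. Now the potatoes.

Call:
apply_moves:
  deltas: [85, 11, 31, -8, 7, 85, 22, 62, -16, 14, 85, 33, 94, -24, 21, 85, 44, 125, -32, 28, 85, 55, 157, -40, 35, 85, 66, 188, -48, 42, 85, 77, 220, -56, 49, 85, 88, 251, -64, 56, 85, 100, 282, -72, 63, 85, 111, 313, -80, 70, 85, 122, 345, -88, 77, 85, 133, 376, -95, 84]
  squeeze: 50

```text
clock: 31.67
position: [0.4909, 0.1055, 0.3302]
ee_rot: [-0.002, 0.666, 0.746, -0.002]
contact_force: [0.8, -0.7, -0.4]
width: 0.0847
gripper_force: 0.0
```

```bash
cat > pot.py <<'E'
from h import *
def potatoes(im,zc=.036):
    f=im["frame"]; hsv=cv2.cvtColor(f,cv2.COLOR_RGB2HSV)
    Y,X=np.mgrid[0:480,0:640]
    d=np.stack([X,Y,np.ones_like(X)],-1).reshape(-1,3)@np.linalg.inv(im["K"]).T
    return hsv
def network(im,z=.038):
    return [(np.array(d["point"]),d["score"],ray(im,d["point"],z)) for d in place_of("potato1",im) if d["score"]>.3]
E
python3 - <<'E'
from pot import *
s=get_state();print(s["position"],s["qpos"][5],s["ee_rot"])
w=get_image("wrist"); save(w,"w9.png")
hsv=cv2.cvtColor(w["frame"],cv2.COLOR_RGB2HSV)
for p,sc,P in network(w):
    print(p,round(sc,2),P.round(3),hsv[int(p[1]),int(p[0])])
b=proj(w,[.53,.0,.016]); print(hsv[int(b[1]),int(b[0])],b)
print(place_of("pot",w)[:1],[ray(w,d["point"],.0) for d in place_of("pot",w)[:1]])
E
```

```text
[0.49088931 0.10553188 0.33021851] -0.04076399723906096 [-0.00155788  0.66574622  0.74617499 -0.00155659]
[448.5 158.5] 0.77 [0.623 0.161 0.038] [ 31  64 220]
[354.7 199.2] 0.75 [0.53  0.106 0.038] [ 31  61 219]
[270.2 136.7] 0.72 [0.433 0.161 0.038] [ 26  81 214]
[435.1 254.9] 0.62 [0.63  0.053 0.038] [ 31  57 219]
[ 14 116 187] [341.0184565  280.61796204]
[{'point': [270.4, 136.2], 'score': 0.47}] [array([0.42813907, 0.1606825 , 0.        ])]
```

View pics/w9.png

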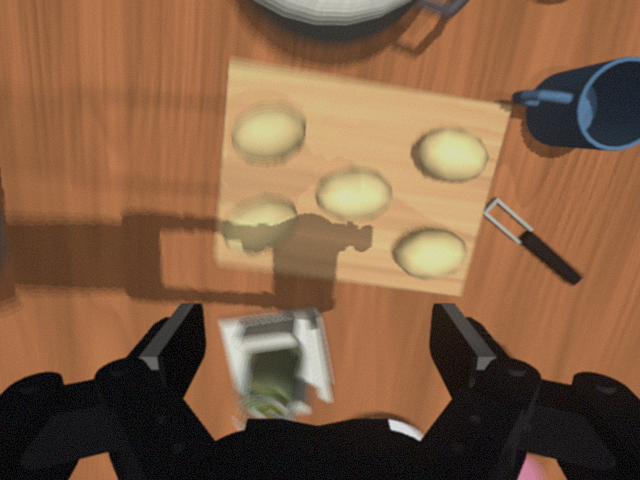

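The wrist view shows five potatoes on the board, at (269,132), (452,155), (354,193), (260,223) and (430,252). The mug is at (590,105), the peeler at (530,240) and the pot at the top.

```bash
cat > pot.py <<'E'
from h import *
def potatoes(im,zc=.034):
    f=im["frame"]; hsv=cv2.cvtColor(cv2.GaussianBlur(f,(5,5),0),cv2.COLOR_RGB2HSV)
    m=((hsv[...,0]>=22)&(hsv[...,0]<=45)&(hsv[...,1]>35)&(hsv[...,2]>70)).astype(np.uint8)
    m=cv2.morphologyEx(m,cv2.MORPH_OPEN,np.ones((5,5),np.uint8)); out=[]
    for c in cv2.findContours(m,cv2.RETR_EXTERNAL,cv2.CHAIN_APPROX_NONE)[0]:
        if cv2.contourArea(c)<300: continue
        W=np.array([ray(im,p,zc)[:2] for p in c[:,0]])*1000
        (cx,cy),(a,b),ang=cv2.minAreaRect(W.astype(np.float32))
        if a<b: ang+=90; a,b=b,a
        if a>130: continue
        out.append((round(cx/1000,3),round(cy/1000,3),round(a),round(b),round((ang+90)%180-90),c[:,0].mean(0).round().astype(int).tolist()))
    return out
def psi():
    M=rot(get_state()["ee_rot"]).as_matrix(); return np.degrees(np.arctan2(M[1,0],M[0,0]))
E
python3 - <<'E'
from pot import *
s=get_state();print(s["position"],s["qpos"][5],psi())
w=get_image("wrist");t=get_image("top")
for im in(w,t):
  for o in potatoes(im): print(o)
  print()
for o in potatoes(w):print(delta([o[0],o[1],.2]).round(), psi()-o[4])
E
```

```text
[0.49172247 0.10453797 0.33047646] -0.05170005059596188 97.06815230168961
(0.462, -0.167, 62, 61, -86, [270, 399])
(0.634, 0.047, 60, 39, 7, [434, 257])
(0.429, 0.067, 50, 15, 7, [260, 221])
(0.53, 0.105, 64, 36, 15, [354, 198])
(0.632, 0.165, 59, 36, -7, [456, 155])
(0.426, 0.161, 49, 29, 7, [264, 134])
(0.413, 0.217, 50, 8, 3, [255, 77])


[-265.  -62.  131.] 182.90085727804558
[-73. 134. 130.] 89.90085727804559
[-28. -67. 131.] 89.90085727804559
[ -3.  38. 130.] 81.90085727804559
[ 45. 146. 130.] 103.90085727804559
[ 65. -59. 131.] 89.90085727804559
[122. -65. 131.] 93.90085727804559
```

Call:
apply_moves:
  deltas: [85, 0, 10, 17, 7, 85, 0, 20, 34, 14, 85, 0, 30, 51, 21, 85, -1, 38, 68, 28, 85, -2, 38, 85, 35, 85, -2, 38, 102, 42, 85, -2, 38, 119, 49, 85, -2, 38, 136, 56, 85, -2, 38, 153, 63, 85, -2, 38, 170, 70, 85, -2, 38, 187, 77, 85, -2, 38, 200, 84]

```text
clock: 32.97
position: [0.5298, 0.1049, 0.1296]
ee_rot: [0.0, 0.994, 0.108, -0.002]
contact_force: [0.5, -0.5, 0.1]
width: 0.0849
gripper_force: 0.0
```

```bash
python3 - <<'E'
from pot import *
s=get_state();print(s["position"],s["qpos"][5],psi())
w=get_image("wrist")
for o in potatoes(w):print(o,delta([o[0],o[1],.034]).round(), psi()-o[4])
E
```

```text
[0.52977967 0.10489039 0.1295973 ] 1.4209600069961124 12.437645424597818
(0.431, 0.056, 37, 36, 17, [355, 403]) [-105.   27.   94.] -4.772724119707291
(0.411, 0.159, 48, 25, -2, [204, 394]) [-102.  -78.   94.] 14.227275880292709
(0.544, 0.113, 27, 26, 12, [307, 223]) [18. -5. 93.] 0.22727588029270862
(0.629, 0.045, 65, 43, 10, [463, 97]) [87. 80. 93.] 2.2272758802927086
(0.627, 0.168, 57, 39, -3, [241, 48]) [111. -41.  93.] 15.227275880292709
```

Call:
apply_moves:
  deltas: [85, 1, -1, 35, 0, 85, 1, -1, 70, 0, 85, 1, -1, 92, 0, 85, 1, -1, 95, 0, 30, 1, -1, 95, 0, 30, 1, -1, 95, 0, 30, 1, -1, 95, 0, 30, 1, -1, 95, 0, 30, 1, -1, 95, 0, 30, 1, -1, 85, 0, 30, 1, -1, 50, 0, 30, 1, -1, 10, 0]

```text
clock: 34.02
position: [0.5287, 0.1079, 0.1216]
ee_rot: [-0.0, 0.994, 0.112, -0.003]
contact_force: [1.9, -0.2, -1.5]
width: 0.0551
gripper_force: 53.6
```

Call:
apply_moves:
  deltas: [30, 0, 0, -40, 0, 30, 0, 0, -80, 0, 30, 0, -30, -95, 0, 30, 2, -68, -95, 0, 30, 3, -106, -95, 0, 30, 4, -144, -95, 0, 30, 5, -182, -95, 0, 30, 6, -220, -95, 0, 30, 7, -250, -95, 0, 30, 7, -265, -95, 0, 30, 7, -265, -95, 0]

```text
clock: 34.93
position: [0.4775, 0.3709, 0.2176]
ee_rot: [-0.001, 0.993, 0.114, -0.0]
contact_force: [-0.3, -0.8, -1.0]
width: 0.0548
gripper_force: 53.6
```

```bash
python3 - <<'E'
from pot import *
s=get_state();print(s["position"],s["qpos"][5],psi())
w=get_image("wrist");t=get_image("top"); save(w,"w10.png",None,.8)
for im in (w,t):
  for n,z in(("pot",0),("potato1",.038)):
    print(n,[(d["point"],round(d["score"],2),np.round(ray(im,d["point"],z),3)[:2].tolist()) for d in place_of(n,im) if d["score"]>.3])
E
```

```text
[0.47753004 0.37092903 0.21761146] 1.8861215892699184 13.111141075143207
pot [([324.9, 216.2], 0.6, [0.472, 0.363])]
potato1 [([541.8, 319.9], 0.87, [0.433, 0.158]), ([319.0, 332.6], 0.85, [0.376, 0.346])]
pot [([179.6, 290.3], 0.6, [0.472, 0.372])]
potato1 [([293.6, 303.7], 0.96, [0.434, 0.054]), ([258.1, 229.6], 0.71, [0.635, 0.151]), ([254.0, 304.7], 0.71, [0.432, 0.16]), ([293.2, 229.5], 0.55, [0.634, 0.055])]
```

View pics/w10.png

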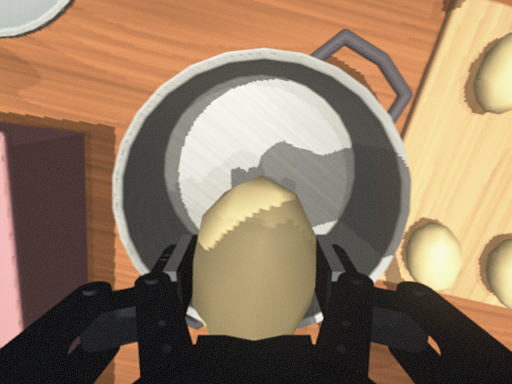

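The potato is held over the pot, with the pot floor at (265,165). Releasing towards its +x side.

Call:
apply_moves:
  deltas: [30, 20, 0, 40, 0, 30, 30, 0, 80, 0, 30, 30, 0, 105, 0, 30, 30, 0, 105, 0, 85, 30, 0, 105, 0, 85, 30, 0, 105, 0, 85, 30, 0, 105, 0, 85, 30, 0, 90, 0, 85, 30, 0, 50, 0, 85, 30, 0, 10, 0, 85, 30, 0, 0, 0]

```text
clock: 36.15
position: [0.5115, 0.3766, 0.227]
ee_rot: [-0.003, 0.994, 0.112, 0.007]
contact_force: [1.1, 0.9, 1.1]
width: 0.0852
gripper_force: 0.0
```

Call:
apply_moves:
  deltas: [85, -24, 39, 0, 0, 85, -48, 78, 0, 0, 85, -72, 117, 0, 2, 85, -96, 156, 0, 3, 85, -115, 185, 0, 5, 85, -122, 195, 30, 5, 85, -122, 195, 65, 5, 85, -122, 195, 80, 5, 85, -122, 195, 80, 5]

```text
clock: 36.9
position: [0.4308, 0.1563, 0.1362]
ee_rot: [0.0, 0.998, 0.068, -0.001]
contact_force: [-0.4, -0.3, 0.3]
width: 0.0852
gripper_force: 0.0
```

```bash
cat > look.py <<'E'
from pot import *
s=get_state();print(s["position"],s["qpos"][5],psi())
w=get_image("wrist");t=get_image("top");c=get_image("scene")
for n,im in (("w",w),("t",t),("c",c)):
    print(n,[(np.array(d["point"]).astype(int).tolist(),round(d["score"],2),np.round(ray(im,d["point"],.038),3)[:2].tolist(),delta(np.r_[ray(im,d["point"],.038)[:2],.034]).round().astype(int).tolist()) for d in place_of("potato1",im) if d["score"]>.3])
E
python3 look.py
```

```text
[0.43075851 0.1562846  0.13620737] 1.6305773432153823 7.811354764752909
w [([313, 243], 0.82, [0.433, 0.159], [-2, -1, 105]), ([477, 271], 0.71, [0.429, 0.056], [-20, 100, 105])]
t [([172, 274], 0.98, [0.513, 0.379], [108, -208, 106]), ([257, 230], 0.88, [0.632, 0.153], [195, 32, 106]), ([293, 302], 0.69, [0.436, 0.055], [-13, 102, 105]), ([180, 202], 0.56, [0.713, 0.365], [304, -166, 107]), ([253, 305], 0.5, [0.429, 0.161], [-6, -4, 105])]
c [([485, 342], 0.82, [0.509, 0.371], [103, -201, 105]), ([416, 398], 0.81, [0.722, 0.36], [313, -161, 106]), ([352, 280], 0.8, [0.622, 0.046], [170, 136, 106]), ([394, 279], 0.74, [0.545, 0.113], [103, 60, 105]), ([412, 242], 0.65, [0.427, 0.061], [-21, 95, 105]), ([384, 312], 0.62, [0.627, 0.165], [192, 19, 106])]
```

Call:
apply_moves:
  deltas: [85, -1, -2, 40, 0, 85, -1, -2, 80, 0, 85, -1, -2, 100, 0, 85, -1, -2, 102, 0, 30, -1, -2, 102, 0, 30, -1, -2, 102, 0, 30, -1, -2, 102, 0, 30, -1, -2, 102, 0, 30, -1, -2, 102, 0, 30, -1, -2, 85, 0, 30, -1, -2, 50, 0, 30, -1, -2, 10, 0]

```text
clock: 38.2
position: [0.43, 0.1587, 0.1278]
ee_rot: [0.0, 0.998, 0.069, -0.002]
contact_force: [1.1, 0.9, -2.1]
width: 0.0539
gripper_force: 53.9
```

Call:
apply_moves:
  deltas: [30, 0, 0, -40, 0, 30, 0, 0, -80, 0, 30, 10, -30, -95, 0, 30, 20, -68, -95, 0, 30, 28, -106, -95, 0, 30, 34, -144, -95, 0, 30, 38, -180, -95, 0, 30, 38, -200, -90, 0, 30, 38, -204, -55, 0, 30, 38, -204, -20, 0, 30, 38, -204, 3, 0, 30, 38, -204, 3, 0]

```text
clock: 39.2
position: [0.4377, 0.3646, 0.1201]
ee_rot: [0.002, 0.998, 0.069, -0.004]
contact_force: [-1.0, -1.3, -1.9]
width: 0.054
gripper_force: 53.9
```

```bash
python3 look.py
```

```text
[0.43771175 0.36456782 0.120051  ] 2.0051052639318723 7.91515136601816
w [([316, 332], 0.85, [0.389, 0.358], [-55, 2, 92]), ([317, 128], 0.67, [0.506, 0.373], [64, 3, 93])]
t [([294, 305], 0.84, [0.43, 0.053], [-56, 310, 92]), ([172, 275], 0.82, [0.511, 0.382], [69, -5, 93]), ([296, 229], 0.68, [0.635, 0.047], [147, 344, 93]), ([255, 231], 0.61, [0.631, 0.158], [157, 233, 93]), ([179, 203], 0.57, [0.707, 0.367], [262, 36, 94]), ([166, 306], 0.56, [0.43, 0.394], [-10, -29, 93])]
c [([351, 281], 0.91, [0.626, 0.047], [138, 343, 93]), ([417, 397], 0.91, [0.719, 0.36], [273, 45, 94]), ([509, 302], 0.9, [0.385, 0.339], [-61, 21, 92]), ([485, 342], 0.82, [0.509, 0.371], [66, 5, 93]), ([411, 242], 0.77, [0.431, 0.061], [-54, 302, 92]), ([386, 312], 0.58, [0.623, 0.166], [151, 224, 93])]
```

Call:
apply_moves:
  deltas: [30, 0, 0, 15, 0, 30, 0, 0, 18, 0, 85, 0, 0, 18, 0, 85, 0, 0, 18, 0, 85, 0, 0, 18, 0, 85, 0, 0, 0, 0, 85, 0, 0, -40, 0, 85, 0, 0, -80, 0, 85, 0, 0, -95, 0]

```text
clock: 40.25
position: [0.4436, 0.368, 0.2257]
ee_rot: [-0.003, 0.998, 0.069, 0.005]
contact_force: [-0.0, 1.0, 1.1]
width: 0.0854
gripper_force: 0.0
```

Call:
apply_moves:
  deltas: [85, -6, 40, 0, 0, 85, -12, 80, 0, 0, 85, -18, 120, 0, 0, 85, -24, 160, 0, 0, 85, -30, 200, 0, 0, 85, -36, 240, 0, 0, 85, -44, 280, 0, 0, 85, -48, 304, 20, 0, 85, -48, 304, 60, 0, 85, -48, 304, 80, 0, 85, -48, 304, 80, 0]

```text
clock: 41.17
position: [0.4322, 0.0579, 0.1364]
ee_rot: [-0.0, 0.998, 0.068, -0.004]
contact_force: [-0.7, -0.2, -0.5]
width: 0.085
gripper_force: 0.0
```

```bash
python3 look.py
```

```text
[0.43224848 0.05789977 0.1363957 ] 1.4086355997309514 7.769744592718817
w [([316, 250], 0.67, [0.43, 0.058], [-7, -1, 107])]
t [([170, 275], 0.9, [0.512, 0.385], [119, -313, 107]), ([293, 228], 0.89, [0.637, 0.054], [197, 33, 108]), ([180, 205], 0.82, [0.704, 0.362], [306, -264, 108]), ([254, 231], 0.67, [0.63, 0.161], [205, -75, 108]), ([173, 304], 0.66, [0.435, 0.376], [41, -314, 107])]
c [([410, 239], 0.96, [0.425, 0.051], [-13, 6, 107]), ([415, 397], 0.78, [0.723, 0.358], [324, -257, 108]), ([487, 344], 0.77, [0.511, 0.377], [117, -305, 107]), ([502, 326], 0.71, [0.449, 0.37], [54, -306, 107]), ([383, 312], 0.57, [0.63, 0.163], [205, -76, 108]), ([352, 279], 0.57, [0.621, 0.046], [181, 38, 108])]
```

Call:
apply_moves:
  deltas: [85, -2, 0, 40, 0, 85, -2, 0, 80, 0, 85, -2, 0, 100, 0, 85, -2, 0, 102, 0, 30, -2, 0, 102, 0, 30, -2, 0, 102, 0, 30, -2, 0, 102, 0, 30, -2, 0, 102, 0, 30, -2, 0, 102, 0, 30, -2, 0, 85, 0, 30, -2, 0, 50, 0, 30, -2, 0, 10, 0]

```text
clock: 42.47
position: [0.4319, 0.0584, 0.1299]
ee_rot: [-0.0, 0.998, 0.069, -0.002]
contact_force: [1.7, -0.3, -1.2]
width: 0.0583
gripper_force: 54.0
```

Call:
apply_moves:
  deltas: [30, 0, 0, -40, 0, 30, 0, 0, -80, 0, 30, 13, -30, -95, 0, 30, 25, -70, -95, 0, 30, 37, -110, -95, 0, 30, 49, -150, -95, 0, 30, 61, -190, -95, 0, 30, 75, -230, -95, 0, 30, 81, -255, -80, 0, 30, 81, -260, -45, 0, 30, 81, -260, -20, 0, 30, 81, -260, -20, 0]

```text
clock: 43.47
position: [0.4743, 0.3262, 0.1449]
ee_rot: [0.002, 0.998, 0.07, -0.004]
contact_force: [-1.3, -1.3, -2.4]
width: 0.0586
gripper_force: 54.0
```

```bash
python3 look.py
```

```text
[0.47431855 0.32616684 0.14490975] 1.9133534840806967 7.9752807175388645
w [([323, 343], 0.97, [0.403, 0.311], [-78, 6, 117]), ([236, 281], 0.7, [0.441, 0.375], [-32, -52, 117]), ([245, 173], 0.57, [0.511, 0.374], [37, -42, 118])]
t [([296, 233], 0.82, [0.624, 0.046], [105, 299, 118]), ([179, 290], 0.74, [0.471, 0.359], [-5, -33, 118]), ([253, 231], 0.61, [0.63, 0.162], [126, 184, 118]), ([178, 201], 0.6, [0.713, 0.37], [237, -10, 119]), ([172, 304], 0.52, [0.436, 0.38], [-37, -58, 118]), ([171, 276], 0.5, [0.509, 0.383], [36, -51, 118])]
c [([484, 344], 0.96, [0.515, 0.372], [41, -39, 118]), ([506, 324], 0.84, [0.437, 0.372], [-36, -50, 118]), ([383, 311], 0.81, [0.627, 0.162], [123, 184, 118]), ([353, 282], 0.79, [0.625, 0.052], [106, 292, 118]), ([489, 290], 0.58, [0.395, 0.287], [-90, 29, 117]), ([417, 399], 0.58, [0.721, 0.364], [244, -3, 119])]
```

Call:
apply_moves:
  deltas: [85, 0, 0, 0, 0, 85, 0, 0, 0, 0, 85, 0, 0, 0, 0, 85, 0, 0, 0, 0, 85, 0, 0, -40, 0, 85, 0, 0, -75, 0, 85, 0, 0, -80, 0]

```text
clock: 44.35
position: [0.4809, 0.3286, 0.2355]
ee_rot: [-0.002, 0.998, 0.069, 0.005]
contact_force: [0.6, 0.4, 0.9]
width: 0.0849
gripper_force: 0.0
```

Call:
apply_moves:
  deltas: [85, 22, 30, 0, 2, 85, 44, 60, 0, 4, 85, 66, 92, 0, 6, 85, 88, 122, 0, 8, 85, 110, 153, 0, 10, 85, 125, 175, 0, 12, 85, 131, 184, 30, 12, 85, 131, 184, 70, 12, 85, 131, 184, 88, 12, 85, 131, 184, 88, 12]

```text
clock: 45.18
position: [0.6295, 0.1615, 0.1355]
ee_rot: [0.001, 0.999, -0.036, -0.005]
contact_force: [-0.8, -0.3, -0.0]
width: 0.085
gripper_force: 0.0
```

```bash
python3 look.py
```

```text
[0.6295124  0.16154589 0.13552524] 1.788063202101944 -4.183012489728622
w [([499, 236], 0.81, [0.628, 0.051], [2, 112, 109]), ([313, 252], 0.61, [0.626, 0.164], [-9, 0, 109])]
t [([294, 229], 0.95, [0.633, 0.052], [7, 111, 110]), ([173, 273], 0.77, [0.517, 0.377], [-132, -205, 109]), ([258, 230], 0.68, [0.631, 0.151], [-3, 13, 110]), ([199, 285], 0.59, [0.486, 0.308], [-159, -134, 109]), ([175, 303], 0.51, [0.438, 0.371], [-211, -193, 109]), ([181, 201], 0.38, [0.713, 0.362], [64, -204, 110])]
c [([387, 312], 0.96, [0.621, 0.168], [-14, -3, 109]), ([504, 325], 0.95, [0.442, 0.371], [-207, -194, 109]), ([418, 398], 0.91, [0.72, 0.364], [70, -206, 110]), ([352, 281], 0.85, [0.624, 0.051], [-2, 113, 109]), ([477, 321], 0.82, [0.481, 0.324], [-165, -149, 109]), ([486, 345], 0.69, [0.515, 0.377], [-135, -205, 109])]
```

Call:
apply_moves:
  deltas: [85, -4, -1, 40, 0, 85, -4, -1, 80, 0, 85, -4, -1, 100, 0, 85, -4, -1, 102, 0, 30, -4, -1, 102, 0, 30, -4, -1, 102, 0, 30, -4, -1, 102, 0, 30, -4, -1, 102, 0, 30, -4, -1, 102, 0, 30, -4, -1, 85, 0, 30, -4, -1, 50, 0, 30, -4, -1, 10, 0]

```text
clock: 46.48
position: [0.6275, 0.1637, 0.1311]
ee_rot: [0.0, 0.999, -0.036, -0.002]
contact_force: [1.1, 0.0, -1.8]
width: 0.0526
gripper_force: 53.1
```

Call:
apply_moves:
  deltas: [30, 0, 0, -40, 0, 30, 0, 0, -80, 0, 30, -20, -28, -95, 0, 30, -42, -58, -95, 0, 30, -64, -88, -95, 0, 30, -86, -118, -95, 0, 30, -108, -148, -95, 0, 30, -130, -180, -95, 0, 30, -152, -212, -95, 0, 30, -165, -230, -80, 0, 30, -169, -236, -45, 0, 30, -169, -236, -30, 0]

```text
clock: 47.48
position: [0.4747, 0.4133, 0.1598]
ee_rot: [-0.0, 0.999, -0.034, -0.001]
contact_force: [-0.7, -0.9, -3.4]
width: 0.0526
gripper_force: 53.1
```

```bash
python3 look.py
```

```text
[0.47466933 0.41332307 0.1598404 ] 2.2444196459839216 -3.928070672942185
w [([373, 280], 0.78, [0.441, 0.377], [-34, 38, 128]), ([318, 333], 0.75, [0.402, 0.418], [-76, 0, 128]), ([370, 178], 0.74, [0.511, 0.376], [35, 33, 128]), ([457, 216], 0.69, [0.483, 0.32], [11, 91, 128])]
t [([194, 285], 0.85, [0.485, 0.321], [12, 90, 129]), ([171, 275], 0.83, [0.513, 0.382], [36, 28, 129]), ([316, 189], 0.75, [0.745, -0.011], [296, 402, 129]), ([180, 203], 0.75, [0.709, 0.363], [233, 33, 130]), ([175, 304], 0.72, [0.434, 0.371], [-42, 44, 129]), ([144, 290], 0.54, [0.473, 0.456], [-9, -43, 129])]
c [([523, 316], 0.89, [0.392, 0.385], [-85, 33, 129]), ([486, 342], 0.84, [0.508, 0.372], [32, 38, 129]), ([502, 324], 0.77, [0.444, 0.366], [-32, 49, 129]), ([302, 297], 0.77, [0.746, 0.005], [296, 387, 129]), ([475, 320], 0.74, [0.482, 0.319], [9, 92, 129]), ([417, 399], 0.65, [0.722, 0.364], [246, 30, 130])]
```

The fifth potato has been knocked off the board to about (0.745, -0.005), between the peeler and the mill. I'll release this one, then look there.

Call:
apply_moves:
  deltas: [30, 0, 0, 14, 0, 85, 0, 0, 14, 0, 85, 0, 0, 14, 0, 85, 0, 0, 14, 0, 85, 0, 0, 14, 0, 85, 0, 0, -30, 0, 85, 0, 0, -70, 0, 85, 0, 0, -85, 0]

```text
clock: 48.45
position: [0.4795, 0.4129, 0.2528]
ee_rot: [-0.003, 0.999, -0.036, 0.004]
contact_force: [1.4, 0.2, 0.7]
width: 0.0851
gripper_force: 0.0
```

Call:
apply_moves:
  deltas: [85, 23, 31, 0, 0, 85, 46, 62, 0, 0, 85, 69, 93, 0, 0, 85, 92, 124, 0, 0, 85, 115, 155, 0, 0, 85, 138, 186, 0, 0, 85, 161, 217, 0, 0, 85, 184, 248, 0, 0, 85, 207, 279, 0, 0, 85, 230, 310, 0, 0, 85, 253, 341, 0, 0, 85, 265, 360, 0, 0]

```text
clock: 49.45
position: [0.7181, 0.0292, 0.2466]
ee_rot: [0.001, 0.999, -0.037, 0.001]
contact_force: [0.2, 0.3, -0.3]
width: 0.0849
gripper_force: 0.0
```

```bash
cat >> look.py <<'E'
save(w,"wl.png",None,.8)
print([ray(w,d["point"],.024).round(3) for d in place_of("potato1",w)[:2]],[ray(c,d["point"],.024).round(3) for d in place_of("potato1",c) if d["score"]>.3])
for n in("pepper_mill","peeler","mug"): print(n,[(ray(im,d["point"],.0).round(3)[:2],round(d["score"],2)) for im in(w,t,c) for d in place_of(n,im)[:1]])
for o in potatoes(w,.024): print(o)
E
python3 look.py
```

```text
[0.71814203 0.02916815 0.24661886] 1.5904264299273236 -4.27621801471656
w [([339, 196], 0.94, [0.73, 0.008], [16, 24, 212])]
t [([173, 305], 0.94, [0.433, 0.375], [-306, -320, 213]), ([153, 288], 0.85, [0.476, 0.429], [-267, -377, 213]), ([179, 202], 0.82, [0.713, 0.367], [-27, -332, 213]), ([198, 287], 0.72, [0.48, 0.309], [-255, -257, 213]), ([310, 197], 0.72, [0.723, 0.008], [9, 25, 213]), ([172, 276], 0.56, [0.509, 0.379], [-231, -329, 213])]
c [([505, 322], 0.88, [0.435, 0.367], [-303, -311, 213]), ([419, 399], 0.85, [0.719, 0.367], [-20, -331, 213]), ([308, 296], 0.81, [0.731, 0.012], [18, 22, 213]), ([518, 356], 0.75, [0.481, 0.441], [-263, -389, 213]), ([473, 321], 0.69, [0.488, 0.317], [-247, -266, 213]), ([485, 343], 0.61, [0.511, 0.372], [-228, -322, 213])]
[array([0.728, 0.007, 0.024])] [array([0.426, 0.364, 0.024]), array([0.713, 0.363, 0.024]), array([0.726, 0.004, 0.024]), array([0.473, 0.439, 0.024]), array([0.48 , 0.314, 0.024]), array([0.503, 0.369, 0.024])]
pepper_mill [(array([ 0.746, -0.092]), 0.91), (array([ 0.744, -0.088]), 0.73), (array([ 0.745, -0.09 ]), 0.69)]
peeler [(array([0.747, 0.071]), 0.57), (array([0.746, 0.08 ]), 0.58)]
mug [(array([0.752, 0.229]), 0.79), (array([0.748, 0.227]), 0.79), (array([0.751, 0.217]), 0.72)]
(0.74, 0.022, 32, 24, 86, [323, 184])
```

View pics/wl.png

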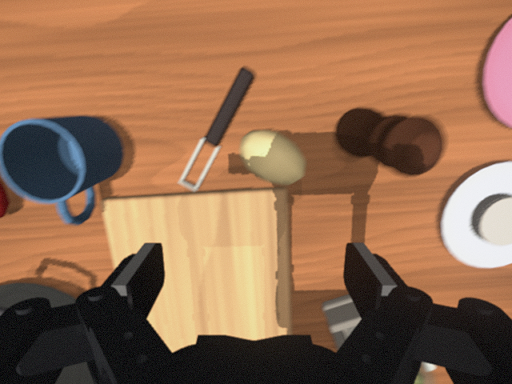

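The knocked potato lies at (272,156) in the view, near (0.727, 0.006), with its long axis sloping down to the right. It is between the peeler at (220,130) and the mill at (360,130), just beside the board edge. I'll align to it, come down and check again.

Call:
apply_moves:
  deltas: [80, 3, 6, 5, -7, 80, 6, 12, 15, -14, 80, 9, 18, 25, -21, 80, 11, 22, 35, -28, 80, 11, 22, 45, -35, 80, 11, 22, 55, -42, 80, 11, 22, 65, -49, 80, 11, 22, 75, -53, 80, 11, 22, 85, -53, 80, 11, 22, 95, -53, 80, 11, 22, 95, -53]

```text
clock: 51.22
position: [0.7238, 0.0107, 0.1484]
ee_rot: [-0.001, 0.911, 0.413, -0.002]
contact_force: [-0.0, -0.0, -0.5]
width: 0.0801
gripper_force: 0.0
```

```bash
sed -i 's/"wl.png"/"wm.png"/' look.py; python3 look.py
```

```text
[0.72379278 0.01072122 0.14842536] 0.638238902968626 48.78149339000961
w [([321, 233], 0.85, [0.729, 0.014], [4, 0, 118])]
t [([174, 273], 0.84, [0.517, 0.374], [136, -397, 118]), ([195, 284], 0.77, [0.487, 0.317], [74, -382, 118]), ([150, 286], 0.75, [0.482, 0.437], [161, -465, 118]), ([171, 303], 0.72, [0.438, 0.38], [89, -460, 118]), ([179, 202], 0.62, [0.711, 0.365], [257, -245, 118]), ([310, 196], 0.49, [0.727, 0.007], [-2, 3, 118]), ([357, 290], 0.48, [0.469, -0.117], [-266, -109, 118])]
c [([420, 398], 0.87, [0.716, 0.365], [261, -241, 118]), ([504, 323], 0.79, [0.439, 0.367], [79, -451, 118]), ([474, 321], 0.74, [0.485, 0.319], [74, -384, 118]), ([485, 345], 0.66, [0.515, 0.375], [136, -398, 118]), ([310, 298], 0.61, [0.733, 0.018], [10, 0, 118]), ([521, 354], 0.59, [0.473, 0.442], [158, -474, 118])]
[array([0.726, 0.011, 0.024])] [array([0.711, 0.362, 0.024]), array([0.43 , 0.364, 0.024]), array([0.477, 0.315, 0.024]), array([0.507, 0.372, 0.024]), array([0.727, 0.011, 0.024]), array([0.465, 0.44 , 0.024])]
pepper_mill [(array([ 0.745, -0.096]), 0.79), (array([0.481, 0.456]), 0.64), (array([ 0.746, -0.104]), 0.59)]
peeler [(array([0.744, 0.08 ]), 0.57), (array([0.751, 0.078]), 0.49), (array([0.753, 0.076]), 0.79)]
mug [(array([0.751, 0.228]), 0.55), (array([0.753, 0.221]), 0.63)]
(0.576, 0.049, 124, 9, -1, [135, 324])
(0.731, 0.024, 44, 35, -16, [317, 217])
```

View pics/wm.png

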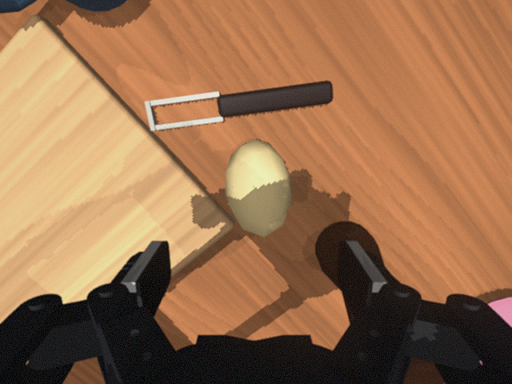

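The jaws straddle the potato at (258,188), with the peeler and mill clear. I'll grip just above the board's height.

Call:
apply_moves:
  deltas: [80, 2, 1, 40, 0, 80, 2, 1, 80, 0, 80, 2, 1, 110, 0, 80, 2, 1, 117, 0, 80, 2, 1, 117, 0, 30, 2, 1, 117, 0, 30, 2, 1, 117, 0, 30, 2, 1, 117, 0, 30, 2, 1, 117, 0, 30, 2, 1, 117, 0, 30, 2, 1, 117, 0]

```text
clock: 52.98
position: [0.7297, 0.0114, 0.0379]
ee_rot: [0.002, 0.91, 0.414, 0.003]
contact_force: [0.2, 0.1, 5.9]
width: 0.052
gripper_force: 51.0
```

Call:
apply_moves:
  deltas: [30, 0, 0, -15, 0, 30, 0, 0, -40, 0, 30, 0, 0, -75, 0, 30, 0, 0, -110, 0, 30, 0, 0, -145, 0, 30, 0, 0, -180, 0, 30, 0, 0, -205, 0, 30, 0, 0, -210, 0]

```text
clock: 53.65
position: [0.7295, 0.0114, 0.2518]
ee_rot: [0.003, 0.91, 0.414, 0.005]
contact_force: [0.0, 0.8, -0.8]
width: 0.0516
gripper_force: 50.0
```

Held and lifted. To the pot.

Call:
apply_moves:
  deltas: [30, 10, -37, 0, 0, 30, 20, -74, 0, 0, 30, 30, -112, 0, 0, 30, 40, -150, 0, 0, 30, 50, -188, 0, 0, 30, 60, -226, 0, 0, 30, 70, -264, 0, 0, 30, 80, -302, 0, 0, 30, 90, -340, 0, 0, 30, 100, -378, 0, 0, 30, 108, -412, 0, 0, 30, 110, -426, 0, 0]

```text
clock: 54.65
position: [0.4749, 0.3779, 0.2434]
ee_rot: [-0.001, 0.91, 0.415, -0.001]
contact_force: [0.5, -0.6, -1.7]
width: 0.0516
gripper_force: 50.1
```

```bash
python3 - <<'E'
from pot import *
s=get_state();print(s["position"],s["width"],s["gripper_force"]);print(delta([.478,.372,.15]))
E
```

```text
[0.47489008 0.37790017 0.24339559] 0.051555725763635304 50.092779044935014
[-2.34690599  6.52475189 93.37633682]
```

Call:
apply_moves:
  deltas: [30, -2, 5, 40, 0, 30, -2, 5, 80, 0, 30, -2, 5, 105, 0, 30, -2, 5, 108, 0, 30, -2, 5, 108, 0, 85, -2, 5, 108, 0, 85, -2, 5, 108, 0, 85, -2, 5, 108, 0, 85, -2, 5, 80, 0, 85, -2, 5, 40, 0, 85, -2, 5, 0, 0]

```text
clock: 55.57
position: [0.481, 0.3695, 0.2462]
ee_rot: [0.0, 0.91, 0.414, -0.0]
contact_force: [0.4, -0.5, -0.1]
width: 0.0851
gripper_force: 0.0
```

Call:
apply_moves:
  deltas: [85, -40, 0, -10, 0, 85, -80, 0, -10, 0, 85, -120, 0, -10, 0, 85, -160, 0, -10, 0, 85, -200, 0, -10, 0, 85, -220, 0, -10, 0, 85, -220, 0, -10, 0, 85, -220, 0, -10, 0]

```text
clock: 56.23
position: [0.3367, 0.2038, 0.256]
ee_rot: [0.0, 0.911, 0.413, 0.003]
contact_force: [0.5, -0.9, 0.3]
width: 0.0855
gripper_force: 0.0
```

```bash
sed -i '/save(w/d' look.py; python3 look.py; python3 - <<'E'
from h import *
t=get_image("top");c=get_image("scene")
for im in(t,c):
  for n,z in(("pot",0),("cap",.0075),("saucer",0),("timer_grip",.0645)): print(n,[(d["point"],round(d["score"],2),ray(im,d["point"],z).round(3)[:2].tolist()) for d in place_of(n,im)[:3]])
E
```

```text
[0.33670392 0.20384123 0.25604849] 1.0859745259659828 48.80323110611509
w [([593, 342], 0.32, [0.456, -0.082], [-139, 278, 221])]
t [([151, 287], 0.95, [0.481, 0.436], [269, -43, 221]), ([197, 287], 0.74, [0.48, 0.314], [175, 36, 221]), ([172, 301], 0.72, [0.441, 0.378], [199, -36, 221]), ([172, 273], 0.66, [0.518, 0.381], [251, 20, 221]), ([174, 286], 0.64, [0.482, 0.375], [223, -4, 221]), ([180, 202], 0.56, [0.712, 0.364], [366, 178, 221])]
c [([493, 320], 0.91, [0.452, 0.347], [182, -7, 220]), ([506, 325], 0.75, [0.439, 0.374], [195, -35, 220]), ([474, 319], 0.74, [0.482, 0.315], [178, 36, 220]), ([484, 342], 0.67, [0.51, 0.37], [238, 22, 220]), ([418, 402], 0.63, [0.727, 0.37], [381, 185, 220]), ([517, 356], 0.56, [0.482, 0.44], [273, -46, 220])]
[array([ 0.459, -0.096,  0.024])] [array([0.443, 0.343, 0.024]), array([0.43 , 0.371, 0.024]), array([0.473, 0.311, 0.024]), array([0.502, 0.366, 0.024]), array([0.721, 0.367, 0.024]), array([0.474, 0.438, 0.024])]
pepper_mill [(array([ 0.746, -0.089]), 0.88), (array([ 0.75 , -0.105]), 0.62)]
peeler [(array([0.753, 0.08 ]), 0.51), (array([0.747, 0.07 ]), 0.87)]
mug [(array([0.753, 0.224]), 0.69), (array([0.752, 0.22 ]), 0.94)]
(0.409, 0.22, 54, 10, 4, [366, 142])
pot [([183.0, 289.1], 0.93, [0.475, 0.363])]
cap [([409.6, 233.1], 0.93, [0.626, -0.269]), ([360.1, 290.3], 0.73, [0.468, -0.128])]
saucer [([478.2, 199.2], 0.91, [0.722, -0.468]), ([404.0, 229.8], 0.67, [0.636, -0.255]), ([415.3, 173.3], 0.62, [0.798, -0.292])]
timer_grip [([466.3, 281.3], 0.59, [0.489, -0.404])]
pot [([491.8, 340.6], 0.87, [0.473, 0.369]), ([506.2, 325.6], 0.33, [0.417, 0.366])]
cap [([274.2, 217.1], 0.86, [0.629, -0.264]), ([360.1, 368.6], 0.7, [0.756, 0.221])]
saucer [([215.9, 244.3], 0.96, [0.8, -0.296]), ([269.4, 220.6], 0.92, [0.643, -0.268]), ([203.8, 193.1], 0.8, [0.722, -0.473])]
timer_grip [([284.2, 151.3], 0.54, [0.483, -0.4])]
```

```bash
python3 - <<'E'
from h import *
t=get_image("top");c=get_image("scene")
print([(z,ray(t,[174,286],z)[:2].round(3),ray(c,[493,320],z)[:2].round(3)) for z in(.04,.06,.08,.1)])
s=get_state();print(s["clock"],s["contact_force"]); print(sign_off())
E
```

```text
[(0.04, array([0.484, 0.375]), array([0.453, 0.345])), (0.06, array([0.484, 0.368]), array([0.465, 0.35 ])), (0.08, array([0.483, 0.362]), array([0.477, 0.355])), (0.1, array([0.483, 0.355]), array([0.489, 0.36 ]))]
57.6833 [ 0.2190855   0.60533439 -0.27389557]
the job is handed in; nothing more can be done
None
```

I handed the job in at 57.7 s, with no verdict returned: camera checks put all five potatoes in the pot, the timer at its zero stop and the cap flat in the middle of the white saucer; I viewed 15 pictures, one over the limit of 14.

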